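Set the medallion in the viewing tray and hold the magnifier over it

ROBOT

A 6-joint arm with a two-finger parallel gripper is mounted at the origin on the work surface. World frame = base frame: x ahead of the robot, y to its left, z up, the work surface at z = 0. Lengths are in m, angles in rad, forces in N, time in s.
With the tool pointing down it reaches from about 0.325 to 1 m from the base axis. Payload 5.1 kg.
Tool frame: the origin (TCP) lies midway between the tips of the shut fingers; the grasp point (between the pads) lies 19 mm behind it; z points along the fingers, y is the direction in which the jaws open and shut (so a half turn about z gives the same grasp; the last joint's range is limited). The gripper opens to 85 mm and grips with 20 to 120 N. Pads are 22 mm wide; open, the fingers measure 114 mm over their backs; the gripper's body (76 mm by 85 mm) begins 54 mm behind the grasp point. The pads swing forward as they close: fully open they stand 13 mm farther back than shut.
Start: joints at [-1.402, 0.124, 1.65, -0, 1.367, -0.083], TCP at [0.162, -0.629, 0.231] pointing down, gripper open.
Joint ranges: [-2.61, 2.61], [-1.02, 2.33], [0.03, 2.71], [-1.35, 4.49], [0.32, 2.68], [-2.91, 2.91]. Speed limits (rad/s): [2.57, 2.57, 3.14, 3.14, 3.14, 3.14].

INTERFACE

Orientations are given as a rotation vector (axis times angle).
In Python, from plant import manip, imaging gives the robot as it stands. The module is installed in compiled form; this text tells all that it offers.
- The arm moves only by the tool play_rows, never from a script. Its argument "series" is a list of rows, each a list of 5 numbers: the shift along the tool's x, y, z in m, then the turn about the tool's z in rad, then the closure, from 0 (fully open) to 1 (shut). A call has exactly 10 rows; each row shifts and turns the pose as measured when the row begins, along the tool's axes as they then stand; what a row does not reach is not made up. A row lasts 1/12 s, in which the tool goes at most 41.7 mm and 7.16 degrees, less where a joint would pass 70% of its speed; a pose out of reach is approached as far as the arm can. A call is refused whole if a number of a shift passes 0.0417 or a number of a turn 0.125, either way. A call with a gripper value outside its range is refused whole. The fingers move at their own pace and stop on an object; "grip_force" is the grip in N (left out, the last holds). Time passes only in rows, so rows that do not move let the fingers close, or fill a call up. It gives the time, the measured TCP pose, the force and the opening at its end, in the units of the state.
- manip.get_obs(): the state, without advancing time (a new reading comes with each control period).
- imaging.get_image(name): name is "scene" or "top" or "wrist"; returns a dict with "frame" (400x640x3 uint8, red, green, blue), "intrinsics" (3x3 intrinsics, pixels), "R" (3x3) and "t" (3): a world point X has camera coordinates R X + t. Camera axes: x right, y down, z forward; pixel columns grow to the right and rows downward; lengths in m; the calibration is good to about 2 mm. A picture is of the moment at which its call begins. There is no depth.
- manip.hand_in(): hands the job in, once; it reports no verdict.
The state is a dict: "clock": time; "joint_pos": joint angles; "joint_velocities": joint speeds; "joint_efforts": joint torques, N m; "eef_pos": TCP position; "orientation": TCP orientation; "contact_force": force on the tool from outside, world axes, zero at the start; "torque": the same for the moment, N m; "width": opening from 0.0 (shut) to 1.0 (fully open).
Only numpy, scipy, OpenCV 4.12 (cv2) and the standard library are available. Lean on these libraries where they do the work, as an engineer would, in place of code of your own. Each camera call takes 0.05 s, during which the arm holds its last target. There are 200 camera calls.

TASK

Take the brass medallion off its sloping easel and seat it fully in the round pocket of the wooden viewing tray with the red face up, and let go of it. Then draw the magnifying glass out of its leaning holder, turn it so that the lens lies level, and hold it with the lens centred above the medallion, about 8 cm over it. Finish while still holding it there, still and clear of everything; do not touch the medallion or tray with the magnifier or disturb the mug, plant or mouse.

Things in the scene. Friction and masses are not known exactly. Their poses are not given: they have to be found in the camera images.
- medallion: solid brass disc, 44 mm diameter, 14 mm thick, 120 g; front face red enamel with a small white star, back plain brass. Origin: centre of its back face; +z points out of the red face along the axis. It starts lying loose on the easel's slope, back against it, red face outward
- easel: dark wooden easel, fixed, base 75 x 70 mm. Flat slope 66 mm long, 62 mm wide, its normal leaning 28 degrees from vertical towards the easel's -x (the robot). Two brass pins (6 mm thick, 8 mm tall), 13 mm either side of the middle and 21 mm downhill of the disc's centre, hold the disc; its +y and -y sides are free. Origin: centre of the underside on the desk, z up
- tray: square wooden viewing tray, fixed, 100 x 100 x 16 mm, with one round pocket in the middle, 50 mm diameter, 5 mm deep, blue felt floor. Seated, the medallion stands 9 mm proud of the tray's top; grip it by that upper part so the fingers clear the tray. Origin: centre of the underside, z up
- tray_pocket (a point): centre of the pocket's floor, 11 mm above the desk
- magnifier: magnifying glass, 160 g, 194 mm long: flat-sided wooden handle 120 mm long, 18 mm wide (y), 14 mm thick (x), then in line a lens in a steel rim, 76 mm diameter, 10 mm thick. Origin: centre of the butt end; +z along the handle to the lens; x is the lens normal; balance 95 mm from the butt. Starts 50 mm deep in the holder, leaning 45 degrees, lens up and away from the robot, +x down
- mag_grip (a point): point on the handle's centre line 85 mm from the butt, 35 mm beyond the holder's mouth: a good place to pinch across the 18 mm width (along magnifier y); the flat sides leave at least 25 mm free either side
- mag_lens (a point): centre of the lens, on the handle's line 156 mm from the butt
- holder: dark desk holder, fixed, base plate 120 x 80 x 6 mm, with a slanted black rectangular socket 50 mm deep, 2 to 3 mm larger than the handle, 4 mm walls, its axis leaning 45 degrees from vertical towards the holder's +x (away from the robot). The magnifier slides out along that axis. Origin: on the desk, near the socket's low end, z up
- holder_mouth (a point): centre of the socket's mouth, 57 mm above the desk
- mug: bystander: blue mug, 76 mm diameter, 90 mm tall; origin at the centre of its underside; leave alone
- plant: bystander: small plant in a white pot, 76 mm diameter, about 110 mm tall; origin at the centre of its underside; leave alone
- mouse: bystander: black computer mouse, 105 x 60 x 30 mm; origin at the centre of its underside; leave alone

How it is judged:
By the outcome, as a careful person would: the job done as asked, in the order asked, and still so for the second after the job is handed in, while the arm keeps its last pose, push and grip.
It also fails if it takes over 54 s, if anything falls off the work surface, if the arm or the gripper's body presses on something with over 40 N, if the wrist force passes 120 N, or if a joint passes its speed limit or range.

## Working session

There is one attempt and no reset: what is moved stays moved. The work goes in short steps, Python scripts to look and compute and a tool call to move; the robot and the scene stay as the last step left them, time stands still between calls to the robot, and variables do not carry over. Pictures are saved under pics/ and viewed, about 8 in all and at most 12, crops included, and the job is handed in when it is done.

Besides the shell and the picture viewer there is one more tool, called after "Emit:" by a JSON object that holds its "api" and its "payload", one argument or row to a line. play_rows: Moves the arm, as the interface text tells. Its arguments: {"type":"object","properties":{"series":{"type":"array","items":{"type":"array","items":{"type":"number"}}},"grip_force":{"type":"number"}},"required":["series"]}

```bash
mkdir -p pics
python3 - <<'E'
from plant import manip, imaging
import cv2, pickle
o=manip.get_obs(); print({k:o[k] for k in('clock','eef_pos','orientation','width')})
d={n:imaging.get_image(n) for n in('scene','top','wrist')}
pickle.dump(d,open('v0.pkl','wb'))
for n,v in d.items():
    print(n,-v['R'].T@v['t'],v['R'][2],v['intrinsics'][0])
    cv2.imwrite(f'pics/{n}0.png',v['frame'][:,:,::-1])
E
```

```text
{'clock': 0.0, 'eef_pos': array([ 0.16182851, -0.62891185,  0.23005958]), 'orientation': array([-3.11468320e+00, -3.94265746e-01,  1.16534582e-04]), 'width': 0.999104835433524}
scene [ 1.03802845 -0.62900001  0.83479063] [-0.41849823  0.6035751  -0.67864301] [486.75386598   0.         328.33695988]
top [ 0.45217367 -0.0103077   1.02123634] [ 0.13921949  0.03049736 -0.98979182] [479.50956954   0.         321.28265023]
wrist [ 0.24404281 -0.60710368  0.3725861 ] [-0.31793708 -0.07901736 -0.94481335] [325.16230943   0.         315.0691593 ]
```

View pics/top0.png

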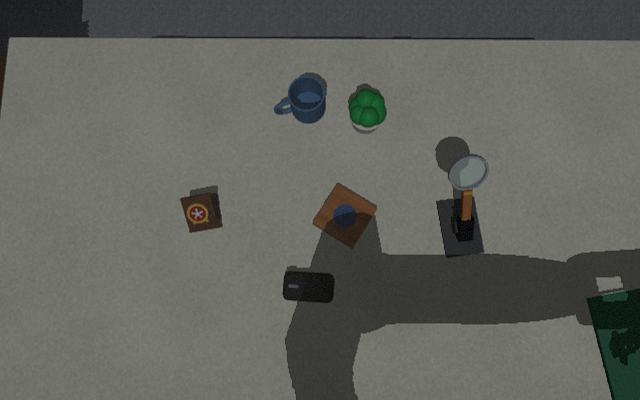

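View pics/scene0.png

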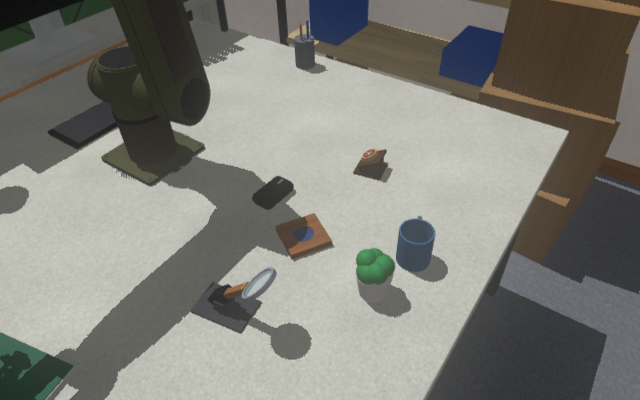

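```bash
cat > h.py <<'E'
import numpy as np, cv2
def ray(v,p):
    d=v['R'].T@np.linalg.solve(v['intrinsics'],[p[0],p[1],1.]); return -v['R'].T@v['t'], d/np.linalg.norm(d)
def onz(v,p,z):
    c,d=ray(v,p); return c+d*(z-c[2])/d[2]
def tri(a,p,b,q):
    c1,d1=ray(a,p);c2,d2=ray(b,q)
    s=np.linalg.lstsq(np.stack([d1,-d2],1),c2-c1,rcond=None)[0]
    A,B=c1+s[0]*d1,c2+s[1]*d2; return (A+B)/2,np.linalg.norm(A-B)
def proj(v,X):
    c=v['R']@X+v['t']; c=v['intrinsics']@c; return c[:2]/c[2]
def blob(v,lo,hi,box):
    h=cv2.cvtColor(v['frame'],cv2.COLOR_RGB2HSV); m=cv2.inRange(h,np.array(lo),np.array(hi))
    k=np.zeros_like(m);x0,y0,x1,y1=box;k[y0:y1,x0:x1]=m[y0:y1,x0:x1]
    n,l,s,c=cv2.connectedComponentsWithStats(k)
    if n<2: return None
    i=1+np.argmax(s[1:,4]); return c[i],s[i],(l==i).astype(np.uint8)
E
python3 - <<'E'
from h import *; import pickle
d=pickle.load(open('v0.pkl','rb')); T,S=d['top'],d['scene']
for nm,v,c in(('top',T,[(170,180,240,240),(300,175,390,255),(425,130,500,265)]),('scene',S,[(340,135,405,190),(265,205,345,265),(185,255,325,365)])):
    ims=[]
    for x0,y0,x1,y1 in c:
        im=cv2.resize(v['frame'][y0:y1,x0:x1,::-1],None,fx=4,fy=4,interpolation=cv2.INTER_CUBIC); ims.append(im)
    H=max(i.shape[0] for i in ims); W=sum(i.shape[1] for i in ims)
    o=np.zeros((H,W,3),np.uint8);x=0
    for i in ims:o[:i.shape[0],x:x+i.shape[1]]=i;x+=i.shape[1]
    o=np.clip(o.astype(float)*1.7,0,255).astype(np.uint8)
    s=min(1,800/W,600/H); cv2.imwrite(f'pics/{nm}_c.png',cv2.resize(o,None,fx=s,fy=s)); print(nm,'scale',4*s)
for n,v,p in(('top',T,[(198,206),(198,222),(345,216),(466,200),(466,230),(468,172)]),('scene',S,[(370,157),(303,234),(236,290),(258,283)])):
    h=cv2.cvtColor(v['frame'],cv2.COLOR_RGB2HSV)
    print(n,[(q,h[q[1],q[0]].tolist()) for q in p])
for p in [(198,214),(345,216),(466,215),(468,172)]: print(p,onz(T,p,.02).round(3))
E
```

```text
top scale 3.404255319148936
scene scale 2.807017543859649
top [((198, 206), [14, 153, 95]), ((198, 222), [22, 147, 111]), ((345, 216), [117, 59, 39]), ((466, 200), [13, 154, 96]), ((466, 230), [43, 74, 24]), ((468, 172), [81, 15, 119])]
scene [((370, 157), [20, 86, 104]), ((303, 234), [111, 45, 73]), ((236, 290), [12, 119, 131]), ((258, 283), [82, 15, 190])]
(198, 214) [0.544 0.28  0.02 ]
(345, 216) [ 0.545 -0.03   0.02 ]
(466, 215) [ 0.551 -0.281  0.02 ]
(468, 172) [ 0.642 -0.287  0.02 ]
```

View pics/top_c.png

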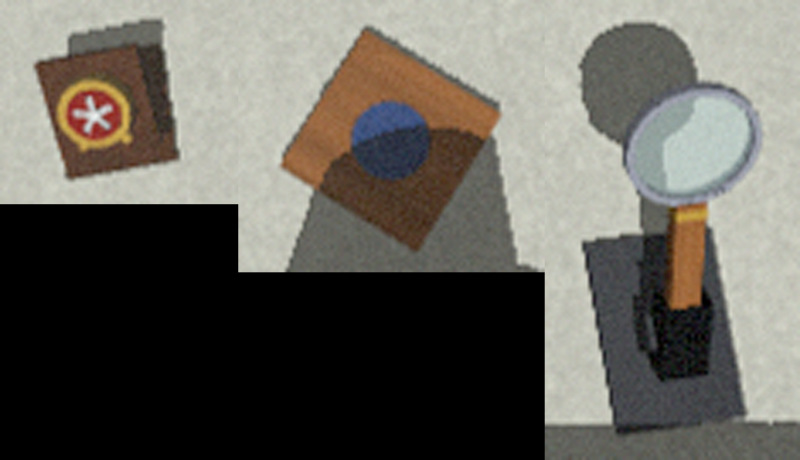

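View pics/scene_c.png

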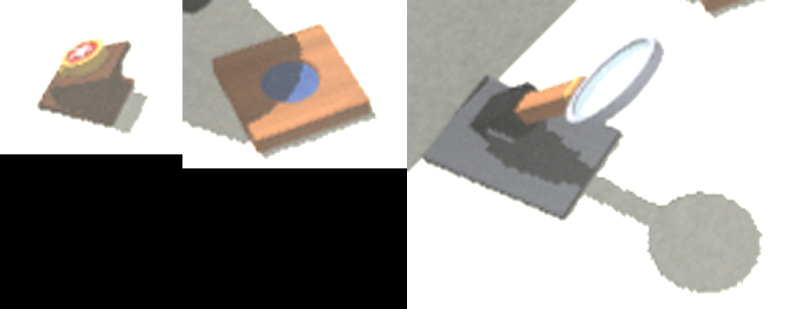

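Run:
```python
from h import *; import pickle
d=pickle.load(open('v0.pkl','rb')); T,S=d['top'],d['scene']
def red(v,box):
    f=v['frame'].astype(float); x0,y0,x1,y1=box
    m=np.zeros(f.shape[:2],np.uint8); sub=f[y0:y1,x0:x1]
    m[y0:y1,x0:x1]=((sub[...,0]>1.8*sub[...,1])&(sub[...,0]>1.8*sub[...,2])&(sub[...,0]>60))
    c=max(cv2.findContours(m,0,2)[0],key=cv2.contourArea); h=cv2.convexHull(c); M=cv2.moments(h)
    return (M['m10']/M['m00'],M['m01']/M['m00']),cv2.contourArea(h),cv2.boundingRect(h)
a,b=red(T,(170,180,240,240)),red(S,(340,135,405,190)); print(a,b)
X,e=tri(T,a[0],S,b[0]); print('medal face',X.round(4),e.round(4))
t=lambda u,v,x0,y0,u0:(x0+u0[0]*0+(u-u0[1])/3.404-.0,y0+v/3.404)
def yaw(p,q,z): 
    D=onz(T,q,z)-onz(T,p,z); return np.degrees(np.arctan2(D[1],D[0])),np.linalg.norm(D[:2])
e0=lambda u,v:(170+u/3.404,180+v/3.404); h0=lambda u,v:(425+(u-545)/3.404,130+v/3.404)
print('easel front edge',yaw(e0(178,158),e0(68,178),0),'pins',yaw(e0(127,141),e0(81,149),.03))
ce=[onz(T,e0(*p),0).round(4) for p in((68,178),(178,158))];print(ce)
H=[h0(617,432),h0(746,415),h0(713,228),h0(583,242)]
print('holder',yaw(H[1],H[2],.006),yaw(H[0],H[3],.006),yaw(H[1],H[0],.006),np.mean([onz(T,p,.006) for p in H],0).round(4))
b1=blob(T,(100,50,25),(125,255,255),(315,190,375,245));b2=blob(S,(100,40,25),(125,255,255),(280,220,330,250))
for v,b in((T,b1),(S,b2)):
    c=max(cv2.findContours(b[2],0,2)[0],key=cv2.contourArea); el=cv2.fitEllipse(c); print('pocket',el,onz(v,el[0],.011).round(4),b[1])
P=lambda u,v:(185+(u-407)/2.807,255+v/2.807)
L,e=tri(T,h0(693,144),S,P(616,80)); print('lens',L.round(4),e)
hb=[onz(T,h0(*p),.082) for p in((668,305),(700,305))]; print('handle near mouth',np.mean(hb,0).round(4))
# wall ferrule on handle (top) and mouth
print('ferrule', tri(T,h0(691,214),S,P(575,88)))
print('mouthpt', tri(T,h0(684,300),S,P(523,108)))
```

```text
((197.08333333333334, 213.32799145299143), 156.0, (190, 207, 15, 14)) ((372.66666666666663, 150.33333333333331), 0.5, (372, 150, 2, 2))
medal face [0.5474 0.2754 0.0591] 0.0135
easel front edge (np.float64(101.24935503459632), np.float64(0.0704496088566492)) pins (np.float64(100.8046962338722), np.float64(0.028631507032170142))
[array([0.5067, 0.3011, 0.    ]), array([0.5204, 0.232 , 0.    ])]
holder (np.float64(8.422877747366275), np.float64(0.11643554962525586)) (np.float64(9.210174469822125), np.float64(0.11847390677865545)) (np.float64(98.51001642657187), np.float64(0.07943565583102542)) [ 0.5282 -0.2722  0.006 ]
pocket ((344.1765441894531, 215.7669219970703), (21.189401626586914, 21.636018753051758), 174.7818603515625) [ 0.5465 -0.0284  0.011 ] [334 205  22  23 386]
pocket ((303.19000244140625, 233.61180114746094), (12.635868072509766, 19.266559600830078), 85.37104034423828) [ 0.547  -0.0257  0.011 ] [293 228  21  13 205]
lens [ 0.6225 -0.2565  0.1291] 0.004505799757493518
handle near mouth [ 0.5361 -0.2639  0.082 ]
ferrule (array([ 0.58761484, -0.26204442,  0.1013964 ]), np.float64(0.004723583450056664))
mouthpt (array([ 0.54184804, -0.27076655,  0.05521865]), np.float64(0.0010799277301352117))
```

```bash
cat >> h.py <<'E'
from scipy.spatial.transform import Rotation as Rn
def go(x,y,z,yaw=None):
    from plant import manip
    o=manip.get_obs(); R=Rn.from_rotvec(o['orientation']).as_matrix()
    t=R.T@(np.array([x,y,z])-o['eef_pos']); w=np.degrees(np.arctan2(R[1,0],R[0,0]))
    print('clk',round(o['clock'],2),'pos',o['eef_pos'].round(4),'yaw',w.round(2),'tilt',np.degrees(np.arccos(-R[2,2])).round(2),'tool shift',t.round(4),'turn',None if yaw is None else np.radians(w-yaw).round(4),'F',o['contact_force'].round(1),'w',round(o['width'],3))
E
python3 - <<'E'
from h import *; import pickle
d=pickle.load(open('v0.pkl','rb')); T,S=d['top'],d['scene']
print(tri(T,(197.3,213.4),S,(369.2,152.8)))
go(.52,.27,.25,11)
E
```

```text
(array([0.54398654, 0.27344314, 0.05248397]), np.float64(0.0034458035598215185))
clk 0.15 pos [ 0.1618 -0.6291  0.2303] yaw 14.43 tilt 0.09 tool shift [ 0.5709 -0.7815 -0.0184] turn 0.0598 F [ 0.8  0.6 -0.6] w 1.001
```

Emit:
{"api": "play_rows", "payload": {
  "series": [
    [0.025,-0.033,-0.003,0,0],
    [0.025,-0.033,-0.003,0,0],
    [0.025,-0.033,-0.003,0,0],
    [0.025,-0.033,-0.003,0,0],
    [0.025,-0.033,-0.003,0,0],
    [0.025,-0.033,-0.003,0,0],
    [0.025,-0.033,-0.003,0,0],
    [0.025,-0.033,-0.003,0,0],
    [0.025,-0.033,-0.003,0,0],
    [0.025,-0.033,-0.003,0,0]
  ]
}}

```text
clock: 0.98
eef_pos: [0.319, -0.2463, 0.2538]
orientation: [-3.107, -0.37, 0.003]
contact_force: [0.3, 0.0, -0.1]
width: 1.0
```

Emit:
{"api": "play_rows", "payload": {
  "series": [
    [0.025,-0.033,0,0.01,0],
    [0.025,-0.033,0,0.01,0],
    [0.025,-0.033,0,0.01,0],
    [0.025,-0.033,0,0.01,0],
    [0.025,-0.033,0,0.01,0],
    [0.025,-0.033,0,0.01,0],
    [0.025,-0.033,0,0,0],
    [0.025,-0.033,0,0,0],
    [0.025,-0.033,0,0,0],
    [0.025,-0.033,0,0,0]
  ]
}}

```text
clock: 1.82
eef_pos: [0.495, 0.1318, 0.2584]
orientation: [-3.121, -0.273, -0.008]
contact_force: [-0.0, 0.2, -0.2]
width: 0.997
```

```bash
python3 -c "
from h import *
go(.52,.27,.20,11)"
```

```text
clk 1.82 pos [0.495  0.1318 0.2584] yaw 10.0 tilt 0.56 tool shift [ 0.0483 -0.1313  0.0598] turn -0.0175 F [-0.   0.2 -0.2] w 0.997
```

Emit:
{"api": "play_rows", "payload": {
  "series": [
    [0.012,-0.033,0.015,-0.009,0],
    [0.012,-0.033,0.015,-0.009,0],
    [0.012,-0.033,0.015,0,0],
    [0.012,-0.033,0.015,0,0],
    [0,-0.005,0.002,0,0],
    [0,0,0,0,0],
    [0,0,0,0,0],
    [0,0,0,0,0],
    [0,0,0,0,0],
    [0,0,0,0,0]
  ]
}}

```text
clock: 2.65
eef_pos: [0.5185, 0.2877, 0.1947]
orientation: [-3.119, -0.313, -0.01]
contact_force: [0.3, -0.0, 0.8]
width: 1.001
```

Run:
```python
from h import *; import pickle
from plant import imaging
go(.545,.274,.045,11)
d={n:imaging.get_image(n) for n in('scene','top','wrist')}
pickle.dump(d,open('v1.pkl','wb'))
v=d['wrist']; cv2.imwrite('pics/w1.png',np.clip(v['frame'][:,:,::-1]*1.5,0,255).astype(np.uint8))
print(-v['R'].T@v['t'],proj(v,np.array([.545,.274,.053])))
```

```text
clk 2.65 pos [0.5185 0.2877 0.1947] yaw 11.48 tilt 0.54 tool shift [0.0222 0.0196 0.1498] turn 0.0083 F [ 0.3 -0.   0.8] w 1.001
[0.60091863 0.30457724 0.33798933] [338.56236608 157.3514279 ]
```

View pics/w1.png

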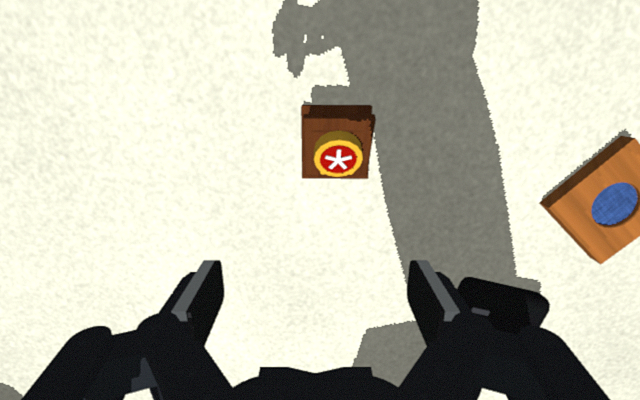

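Run:
```python
from h import *; import pickle
d=pickle.load(open('v1.pkl','rb')); T,S,W=d['top'],d['scene'],d['wrist']
def red(v,box):
    x0,y0,x1,y1=box; s=v['frame'][y0:y1,x0:x1].astype(float)
    m=((s[...,0]>2.2*s[...,1])&(s[...,0]>2*s[...,2])&(s[...,0]>50)).astype(np.uint8)
    h=cv2.convexHull(cv2.findNonZero(m)); M=cv2.moments(h)
    return np.array([x0+M['m10']/M['m00'],y0+M['m01']/M['m00']]),cv2.boundingRect(h)
w=red(W,(305,130,370,180)); s=red(S,(355,140,390,170)); print(w,s)
try: t=red(T,(185,200,212,228)); print(t); print(tri(T,t[0],W,w[0]))
except Exception as e: print(e)
print(tri(S,s[0],W,w[0]))
# easel front edge corners at desk and yaw
for p in((302,178),(368,178)): print(onz(W,p,0).round(4))
b=blob(W,(100,60,25),(125,255,255),(580,170,640,240)); c=max(cv2.findContours(b[2],0,2)[0],key=cv2.contourArea)
print('pocket',onz(W,(616,204.5),.011).round(4))
```

```text
Traceback (most recent call last):
cv2.error: OpenCV(4.12.0) /io/opencv/modules/imgproc/src/convhull.cpp:143: error: (-215:Assertion failed) total >= 0 && (depth == CV_32F || depth == CV_32S) in function 'convexHull'
```

Run:
```python
from h import *; import pickle
d=pickle.load(open('v1.pkl','rb')); T,W=d['top'],d['wrist']
def red(v,box):
    x0,y0,x1,y1=box; s=v['frame'][y0:y1,x0:x1].astype(float)
    m=((s[...,0]>2*s[...,1])&(s[...,0]>1.8*s[...,2])&(s[...,0]>40)).astype(np.uint8)
    h=cv2.convexHull(cv2.findNonZero(m)); M=cv2.moments(h)
    return np.array([x0+M['m10']/M['m00'],y0+M['m01']/M['m00']]),cv2.boundingRect(h)
w=red(W,(305,130,370,180)); print(w)
for z in(.048,.053,.058): print(onz(W,w[0],z).round(4),onz(T,(197.3,213.5),z).round(4))
for p in((302,178),(368,178)): print(onz(W,p,0).round(4))
print('pocket',onz(W,(616,204.5),.011).round(4))
```

```text
(array([340.55721393, 162.8880597 ]), (7, 16, 56, 31))
[0.5394 0.2706 0.048 ] [0.5429 0.2735 0.048 ]
[0.5404 0.2711 0.053 ] [0.5424 0.2721 0.053 ]
[0.5415 0.2717 0.058 ] [0.5419 0.2706 0.058 ]
[0.5047 0.3019 0.    ]
[0.5189 0.2323 0.    ]
pocket [ 0.5461 -0.031   0.011 ]
```

Emit:
{"api": "play_rows", "payload": {
  "series": [
    [0.006,0.005,0.03,0,0],
    [0.006,0.005,0.03,0,0],
    [0.004,0.003,0.03,0,0],
    [0.002,0.002,0.02,0,0],
    [0,0,0.01,0,0],
    [0,0,0,0,0],
    [0,0,0,0,0],
    [0,0,0,0,0],
    [0,0,0,0,0],
    [0,0,0,0,0]
  ]
}}

```text
clock: 3.63
eef_pos: [0.5475, 0.2774, 0.082]
orientation: [-3.114, -0.307, -0.039]
contact_force: [-1.1, -0.1, -0.0]
width: 1.0
```

```bash
python3 -c "
from h import *
go(.544,.274,.044,11.3)"
```

```text
clk 3.63 pos [0.5475 0.2774 0.082 ] yaw 11.25 tilt 1.6 tool shift [-0.005   0.003   0.0379] turn -0.0009 F [-1.1 -0.1 -0. ] w 1.0
```

Emit:
{"api": "play_rows", "payload": {
  "series": [
    [-0.003,0.002,0.01,0,0],
    [-0.002,0.001,0.01,0,0],
    [0,0,0.008,0,0],
    [0,0,0.005,0,0],
    [0,0,0.002,0,0],
    [0,0,0,0,0],
    [0,0,0,0,0],
    [0,0,0,0,0],
    [0,0,0,0,0],
    [0,0,0,0,0]
  ]
}}

```text
clock: 4.47
eef_pos: [0.5449, 0.2747, 0.046]
orientation: [-3.112, -0.308, -0.046]
contact_force: [-0.7, 0.4, 0.3]
width: 0.997
```

```bash
python3 -c "
from h import *
from plant import manip
go(.544,.274,.044,11.3)
print(Rn.from_rotvec(manip.get_obs()['orientation']).as_matrix()[:,2])"
```

```text
clk 4.47 pos [0.5449 0.2747 0.046 ] yaw 11.29 tilt 1.86 tool shift [-0.0011  0.0005  0.0019] turn -0.0001 F [-0.7  0.4  0.3] w 0.997
[ 0.02759726  0.01693026 -0.99947574]
```

Emit:
{"api": "play_rows", "payload": {
  "series": [
    [-0.001,0,0.002,0,0.3],
    [0,0,0,0,0.6],
    [0,0,0,0,0.8],
    [0,0,0,0,0.8],
    [0,0,0,0,0.8],
    [0,0,0,0,0.8],
    [0,0,0,0,0.8],
    [0,0,0,0,0.8],
    [0,0,0,0,0.8],
    [0,0,0,0,0.8]
  ],
  "grip_force": 35
}}

```text
clock: 5.3
eef_pos: [0.5451, 0.2737, 0.0455]
orientation: [-3.114, -0.309, -0.049]
contact_force: [0.1, -0.7, 0.3]
width: 0.492
```

Run:
```python
from h import *; import pickle
from plant import imaging
go(.545,.274,.1,11.3)
d={n:imaging.get_image(n) for n in('scene','wrist')}
v=d['wrist']; w=v['frame'][120:400,170:500,::-1]; s=cv2.resize(d['scene']['frame'][90:200,320:450,::-1],None,fx=2.54,fy=2.54)[:280]
cv2.imwrite('pics/w2.png',np.clip(np.hstack([w,s])*1.5,0,255).astype(np.uint8))
```

```text
clk 5.3 pos [0.5451 0.2737 0.0455] yaw 11.34 tilt 1.93 tool shift [ 0.0018 -0.0008 -0.0545] turn 0.0006 F [ 0.1 -0.7  0.3] w 0.492Traceback (most recent call last):
  File "<stdin>", line 6, in <module>
    return _nx.concatenate(arrs, 1, dtype=dtype, casting=casting)
           ~~~~~~~~~~~~~~~^^^^^^^^^^^^^^^^^^^^^^^^^^^^^^^^^^^^^^^
ValueError: all the input array dimensions except for the concatenation axis must match exactly, but along dimension 0, the array at index 0 has size 280 and the array at index 1 has size 279
```

Emit:
{"api": "play_rows", "payload": {
  "series": [
    [0,0,-0.005,0,0.8],
    [0,0,-0.01,0,0.8],
    [0,0,-0.015,0,0.8],
    [0,0,-0.015,0,0.8],
    [0,0,-0.015,0,0.8],
    [0,0,-0.01,0,0.8],
    [0,0,-0.005,0,0.8],
    [0,0,0,0,0.8],
    [0,0,0,0,0.8],
    [0,0,0,0,0.8]
  ]
}}

```text
clock: 6.23
eef_pos: [0.5404, 0.2727, 0.1246]
orientation: [-3.113, -0.309, -0.043]
contact_force: [0.4, 0.6, -2.0]
width: 0.489
```

Run:
```python
from h import *; import pickle
from plant import imaging
go(.545,-.029,.1,11.3)
d={n:imaging.get_image(n) for n in('scene','wrist')}
v=d['wrist']; w=v['frame'][120:400,170:500,::-1]; s=cv2.resize(d['scene']['frame'][90:200,320:450,::-1],(330,280))
cv2.imwrite('pics/w2.png',np.clip(np.hstack([w,s])*1.5,0,255).astype(np.uint8))
```

```text
clk 6.23 pos [0.5404 0.2727 0.1246] yaw 11.34 tilt 1.72 tool shift [-0.0555  0.2969  0.02  ] turn 0.0006 F [ 0.4  0.6 -2. ] w 0.489
```

View pics/w2.png

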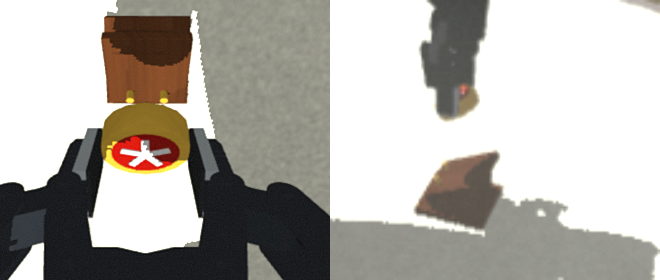

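Emit:
{"api": "play_rows", "payload": {
  "series": [
    [-0.004,0.02,0,0,0.8],
    [-0.005,0.03,0,0,0.8],
    [-0.006,0.035,0,0,0.8],
    [-0.006,0.035,0,0,0.8],
    [-0.006,0.035,0,0,0.8],
    [-0.006,0.035,0,0,0.8],
    [-0.006,0.035,0,0,0.8],
    [-0.006,0.03,0,0,0.8],
    [-0.004,0.02,0,0,0.8],
    [-0.002,0.01,0,0,0.8]
  ]
}}

```text
clock: 7.17
eef_pos: [0.5421, -0.0261, 0.1106]
orientation: [-3.111, -0.321, -0.021]
contact_force: [0.3, 0.2, -1.7]
width: 0.493
```

Run:
```python
from h import *; import pickle
from plant import imaging
go(.5435,-.0285,.05,11.3)
d={n:imaging.get_image(n) for n in('scene','top','wrist')}
pickle.dump(d,open('v2.pkl','wb'))
v=d['wrist']
b=blob(v,(95,60,25),(125,255,255),(0,0,640,400)); print(b[0],b[1])
c=max(cv2.findContours(b[2],0,2)[0],key=cv2.contourArea); el=cv2.fitEllipse(c); print(el,onz(v,el[0],.011))
for k in((.5465,-.0284,.011),(.546,-.031,.011)): print(proj(v,np.array(k)))
cv2.imwrite('pics/w3.png',np.clip(v['frame'][:,:,::-1]*1.5,0,255).astype(np.uint8))
```

```text
clk 7.17 pos [ 0.5421 -0.0261  0.1106] yaw 11.78 tilt 1.11 tool shift [-0.0001  0.0034  0.0606] turn 0.0084 F [ 0.3  0.2 -1.7] w 0.493
[321.60916249 192.88045812] [ 291  164   62   58 2794]
((321.6098937988281, 192.89085388183594), (57.056739807128906, 60.59095001220703), 87.23564910888672) [ 0.5471323  -0.02682477  0.011     ]
[323.39892505 194.03533936]
[326.49135113 195.27854266]
```

Emit:
{"api": "play_rows", "payload": {
  "series": [
    [0,0,0.015,0,0.8],
    [0,0,0.02,0,0.8],
    [0,0,0.015,0,0.8],
    [0,0,0.01,0,0.8],
    [0,0,0.006,0,0.8],
    [0,0,0.003,0,0.8],
    [0,0,0,0,0.8],
    [0,0,0,0,0.8],
    [0,0,0,0,0.8],
    [0,0,0,0,0.8]
  ],
  "grip_force": 25
}}

```text
clock: 8.15
eef_pos: [0.546, -0.0137, 0.0414]
orientation: [-3.106, -0.338, -0.029]
contact_force: [0.7, 0.4, -2.0]
width: 0.486
```

```bash
python3 -c "
from h import *
go(.544,-.027,.018,11.8)"
```

```text
clk 8.15 pos [ 0.546  -0.0137  0.0414] yaw 12.4 tilt 1.45 tool shift [-0.0053  0.0129  0.0231] turn 0.0104 F [ 0.7  0.4 -2. ] w 0.486
```

Emit:
{"api": "play_rows", "payload": {
  "series": [
    [-0.003,0.006,0,0.005,0.8],
    [-0.002,0.005,0,0.005,0.8],
    [0,0.002,0,0,0.8],
    [0,0,0,0,0.8],
    [0,0,0.004,0,0.8],
    [0,0,0.004,0,0.8],
    [0,0,0.002,0,0.8],
    [0,0,0,0,0.8],
    [0,0,0,0,0.8],
    [0,0,0,0,0.8]
  ]
}}

```text
clock: 8.98
eef_pos: [0.5452, -0.0299, 0.0321]
orientation: [-3.109, -0.318, -0.035]
contact_force: [-0.7, 0.0, -1.6]
width: 0.492
```

```bash
python3 -c "
from h import *
go(.544,-.027,.018,11.8)"
```

```text
clk 8.98 pos [ 0.5452 -0.0299  0.0321] yaw 11.67 tilt 1.57 tool shift [-0.0009 -0.0029  0.0141] turn -0.0023 F [-0.7  0.  -1.6] w 0.492
```

Emit:
{"api": "play_rows", "payload": {
  "series": [
    [-0.001,-0.002,0,0,0.8],
    [0,-0.001,0,0,0.8],
    [0,0,0.003,0,0.8],
    [0,0,0.003,0,0.8],
    [0,0,0.003,0,0.8],
    [0,0,0.002,0,0.8],
    [0,0,0.001,0,0.8],
    [0,0,0,0,0.8],
    [0,0,0,0,0.8],
    [0,0,0,0,0.8]
  ],
  "grip_force": 20
}}

```text
clock: 9.82
eef_pos: [0.5469, -0.0261, 0.0243]
orientation: [-3.109, -0.319, -0.041]
contact_force: [-2.1, 0.3, 2.3]
width: 0.49
```

```bash
python3 -c "
from h import *
go(.544,-.027,.018,11.8)"
```

```text
clk 9.82 pos [ 0.5469 -0.0261  0.0243] yaw 11.72 tilt 1.75 tool shift [-0.0032  0.0003  0.0062] turn -0.0014 F [-2.1  0.3  2.3] w 0.49
```

Emit:
{"api": "play_rows", "payload": {
  "series": [
    [-0.001,0,0.003,0,0.8],
    [-0.001,0,0.003,0,0.8],
    [0,0,0.003,0,0.8],
    [0,0,0.003,0,0.8],
    [0,0,0.002,0,0.8],
    [0,0,0.002,0,0.8],
    [0,0,0.001,0,0.8],
    [0,0,0,0,0.8],
    [0,0,0,0,0.8],
    [0,0,0,0,0.8]
  ]
}}

```text
clock: 10.65
eef_pos: [0.5526, -0.0253, 0.0191]
orientation: [-3.107, -0.318, -0.057]
contact_force: [-0.9, 1.4, 2.1]
width: 0.496
```

Run:
```python
from h import *
from plant import imaging
go(.544,-.027,.018,11.8)
d={n:imaging.get_image(n) for n in('scene','wrist')}
v=d['wrist']; w=v['frame'][120:400,170:500,::-1]; s=cv2.resize(d['scene']['frame'][170:280,250:380,::-1],(330,280))
cv2.imwrite('pics/w4.png',np.clip(np.hstack([w,s])*1.5,0,255).astype(np.uint8))
```

```text
clk 10.65 pos [ 0.5526 -0.0253  0.0191] yaw 11.66 tilt 2.35 tool shift [-0.0088 -0.0001  0.0008] turn -0.0024 F [-0.9  1.4  2.1] w 0.496
```

View pics/w4.png

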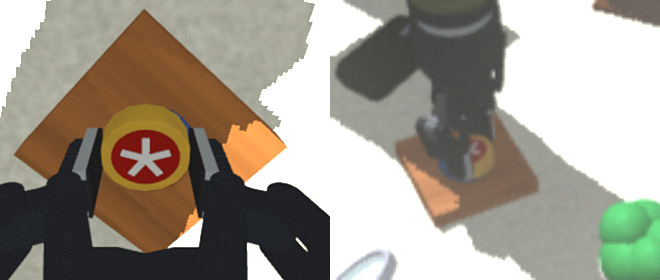

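Run:
```python
from h import *
from plant import imaging
v=imaging.get_image('wrist')
for z in(.025,.028): print(onz(v,(317,278),z))
```

```text
[ 0.54755692 -0.02626835  0.025     ]
[ 0.54934299 -0.02592503  0.028     ]
```

Emit:
{"api": "play_rows", "payload": {
  "series": [
    [0,0,0,0,0.4],
    [0,0,0,0,0.3],
    [0,0,0,0,0.2],
    [0,0,0,0,0.1],
    [0,0,0,0,0.1],
    [0,0,-0.005,0,0.0],
    [0,0,-0.015,0,0.0],
    [0,0,-0.02,0,0],
    [0,0,-0.02,0,0],
    [0,0,-0.01,0,0]
  ]
}}

```text
clock: 11.63
eef_pos: [0.5477, -0.0265, 0.0868]
orientation: [-3.105, -0.317, -0.049]
contact_force: [0.6, -0.5, 1.0]
width: 1.005
```

Run:
```python
from h import *
import pickle
from plant import imaging
go(.55,-.26,.2,9)
d={n:imaging.get_image(n) for n in('scene','top','wrist')}
pickle.dump(d,open('v3.pkl','wb'))
v=d['wrist']; w=v['frame'][100:380,155:485,::-1]; s=cv2.resize(d['scene']['frame'][190:280,250:356,::-1],(330,280),interpolation=2)
t=cv2.resize(d['top']['frame'][175:255,300:390,::-1],(315,280),interpolation=2)
cv2.imwrite('pics/w5.png',np.clip(np.hstack([w,s])*1.5,0,255).astype(np.uint8))
```

```text
clk 11.63 pos [ 0.5477 -0.0265  0.0868] yaw 11.64 tilt 2.13 tool shift [-0.0411  0.2273 -0.1184] turn 0.0461 F [ 0.6 -0.5  1. ] w 1.005
```

View pics/w5.png

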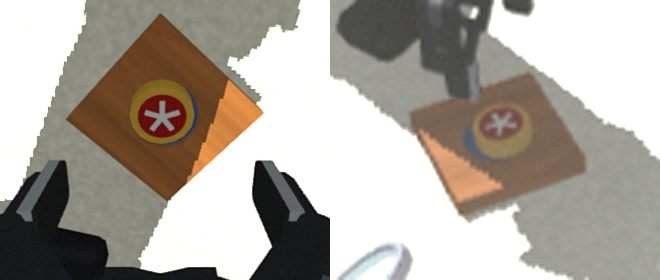

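Run:
```python
from h import *
import pickle
d=pickle.load(open('v3.pkl','rb')); v=d['wrist']; x0,y0,x1,y1=280,175,355,250
s=v['frame'][y0:y1,x0:x1].astype(float)
m=((s[...,0]>2.4*s[...,1])&(s[...,0]>50)).astype(np.uint8)
for nm,mm in(('red',m),('disc',((s[...,0]>1.9*s[...,2])&(s[...,1]>.62*s[...,0])|(m>0)).astype(np.uint8))):
    c=max(cv2.findContours(mm,0,1)[0],key=cv2.contourArea); h=cv2.convexHull(c)[:,0]+[x0,y0]
    for z in(.025,.030):
        W=np.array([onz(v,p,z)[:2] for p in h],np.float32)*1000
        print(nm,len(h),z,cv2.fitEllipse(W.reshape(-1,1,2)))
f=v['frame'];f=cv2.cvtColor(f,cv2.COLOR_RGB2HSV)
bb=blob(v,(95,60,15),(125,255,255),(280,170,360,260)); print(bb[1],[onz(v,p,.016).round(4) for p in((bb[1][0]+bb[1][2],bb[0][1]),)],[onz(v,p,.011).round(4) for p in((bb[1][0]+bb[1][2],bb[0][1]),)])
```

```text
red 30 0.025 ((549.380126953125, -25.22109603881836), (30.605594635009766, 32.599552154541016), 21.771150588989258)
red 30 0.03 ((551.2540893554688, -24.894258499145508), (29.866954803466797, 31.812763214111328), 21.771434783935547)
disc 5 0.025 ((550.657470703125, -24.938663482666016), (70.70600128173828, 75.3349380493164), 96.65094757080078)
disc 5 0.03 ((552.5006103515625, -24.618654251098633), (68.99958801269531, 73.5167007446289), 96.6508560180664)
[320 192  33  53 135] [array([ 0.5489, -0.0516,  0.016 ])] [array([ 0.5471, -0.0526,  0.011 ])]
```

Emit:
{"api": "play_rows", "payload": {
  "series": [
    [0.002,0,0.01,0,1],
    [0.001,0,0.015,0,1],
    [0,0,0.012,0,1],
    [0,0,0.006,0,1],
    [0,0,0.002,0,1],
    [0,0,0,0,1],
    [0,0,0,0,1],
    [0,0,0,0,1],
    [0,0,0,0,1],
    [0,0,0,0,1]
  ]
}}

```text
clock: 12.62
eef_pos: [0.5472, -0.0236, 0.0293]
orientation: [-3.102, -0.316, -0.031]
contact_force: [-0.6, -0.2, -0.7]
width: 0.002
```

```bash
python3 -c "
from h import *
go(.553,-.027,.025)"
```

```text
clk 12.62 pos [ 0.5472 -0.0236  0.0293] yaw 11.63 tilt 1.75 tool shift [0.0049 0.0046 0.0043] turn None F [-0.6 -0.2 -0.7] w 0.002
```

Emit:
{"api": "play_rows", "payload": {
  "series": [
    [0.004,0.003,-0.001,0,1],
    [0.002,0.001,0,0,1],
    [0,0,0,0,1],
    [0,0,0.002,0,1],
    [0,0,0.002,0,1],
    [0,0,0.002,0,1],
    [0,0,0.002,0,1],
    [0,0,0.002,0,1],
    [0,0,0.002,0,1],
    [0,0,0.002,0,1]
  ]
}}

```text
clock: 13.45
eef_pos: [0.5576, -0.027, 0.0288]
orientation: [-3.102, -0.319, -0.028]
contact_force: [-8.0, -0.1, 13.9]
width: 0.001
```

```bash
python3 -c "
from h import *
go(.553,-.027,.025)"
```

```text
clk 13.45 pos [ 0.5576 -0.027   0.0288] yaw 11.72 tilt 1.68 tool shift [-0.0046 -0.0008  0.0037] turn None F [-8.  -0.1 13.9] w 0.001
```

Emit:
{"api": "play_rows", "payload": {
  "series": [
    [-0.002,0,0.003,0,1],
    [-0.002,0,0.003,0,1],
    [-0.002,0,0.003,0,1],
    [-0.002,0,0.003,0,1],
    [-0.002,0,0.003,0,1],
    [-0.002,0,0.003,0,1],
    [-0.002,0,0.003,0,1],
    [0,0,0.003,0,1],
    [0,0,0.003,0,1],
    [0,0,0.003,0,1]
  ]
}}

```text
clock: 14.28
eef_pos: [0.5577, -0.027, 0.0285]
orientation: [-3.098, -0.321, -0.055]
contact_force: [-12.3, -0.2, 21.7]
width: 0.003
```

```bash
python3 -c "
from h import *
go(.548,-.026,.025)"
```

```text
clk 14.28 pos [ 0.5577 -0.027   0.0285] yaw 11.8 tilt 2.54 tool shift [-0.0094 -0.0029  0.0033] turn None F [-12.3  -0.2  21.7] w 0.003
```

Emit:
{"api": "play_rows", "payload": {
  "series": [
    [0,0,-0.01,0,1],
    [0.002,0,-0.01,0,1],
    [0.01,0,-0.004,0,1],
    [0.012,0.0,0,0,1],
    [0.008,0.0,0,0,1],
    [0.003,0,0,0,1],
    [0,0,0,0,1],
    [0,0,0,0,1],
    [0,0,0,0,1],
    [0,0,0,0,1]
  ]
}}

```text
clock: 15.12
eef_pos: [0.594, -0.0197, 0.0546]
orientation: [-3.098, -0.321, -0.054]
contact_force: [-0.4, 0.1, 0.1]
width: 0.0
```

```bash
python3 -c "
from h import *
go(.594,-.018,.021)"
```

```text
clk 15.12 pos [ 0.594  -0.0197  0.0546] yaw 11.81 tilt 2.51 tool shift [-0.0009 -0.0009  0.0337] turn None F [-0.4  0.1  0.1] w 0.0
```

Emit:
{"api": "play_rows", "payload": {
  "series": [
    [0,-0.002,0.006,0,1],
    [0,-0.001,0.008,0,1],
    [0,0,0.007,0,1],
    [0,0,0.004,0,1],
    [0,0,0.002,0,1],
    [0,0,0.001,0,1],
    [0,0,0,0,1],
    [0,0,0,0,1],
    [0,0,0,0,1],
    [0,0,0,0,1]
  ]
}}

```text
clock: 15.95
eef_pos: [0.5917, -0.0155, 0.0216]
orientation: [-3.097, -0.32, -0.048]
contact_force: [0.6, 0.5, 1.1]
width: -0.001
```

```bash
python3 -c "
from h import *
go(.578,-.02,.021)"
```

```text
clk 15.95 pos [ 0.5917 -0.0155  0.0216] yaw 11.78 tilt 2.36 tool shift [-0.0143  0.0016  0.0001] turn None F [0.6 0.5 1.1] w -0.001
```

Emit:
{"api": "play_rows", "payload": {
  "series": [
    [-0.003,0,0,0,1],
    [-0.003,0,0,0,1],
    [-0.002,0,0,0,1],
    [-0.002,0,0,0,1],
    [-0.002,0,0,0,1],
    [-0.002,0,0,0,1],
    [-0.001,0,0,0,1],
    [-0.001,0,0,0,1],
    [0,0,0,0,1],
    [0,0,0,0,1]
  ]
}}

```text
clock: 16.78
eef_pos: [0.5762, -0.0194, 0.0232]
orientation: [-3.098, -0.32, -0.056]
contact_force: [0.1, 0.2, 0.3]
width: -0.001
```

```bash
python3 -c "
from h import *
go(.578,-.02,.021)"
```

```text
clk 16.78 pos [ 0.5762 -0.0194  0.0232] yaw 11.76 tilt 2.56 tool shift [0.0015 0.001  0.0022] turn None F [0.1 0.2 0.3] w -0.001
```

Emit:
{"api": "play_rows", "payload": {
  "series": [
    [0.004,0,-0.005,0,0.7],
    [0,0,-0.02,0,0.4],
    [-0.01,0,-0.03,0,0],
    [-0.02,0,-0.03,0,0],
    [-0.01,0,-0.02,0,0],
    [0,0,-0.01,0,0],
    [0,0,0,0,0],
    [0,0,0,0,0],
    [0,0,0,0,0],
    [0,0,0,0,0]
  ]
}}

```text
clock: 17.62
eef_pos: [0.5363, -0.0299, 0.1396]
orientation: [-3.097, -0.321, -0.044]
contact_force: [0.2, 0.1, 0.5]
width: 0.999
```

```bash
cat > chk.py <<'E'
from h import *
def red_chk(v,Xs=(.547,-.027,.025)):
    px=proj(v,np.array(Xs)).astype(int); x0,y0=px-45; x0=max(x0,0);y0=max(y0,0)
    s=v['frame'][y0:y0+90,x0:x0+90].astype(float); m=((s[...,0]>2.4*s[...,1])&(s[...,0]>50)).astype(np.uint8)
    h=cv2.convexHull(max(cv2.findContours(m,0,1)[0],key=cv2.contourArea))[:,0]+[x0,y0]
    W=np.array([onz(v,p,.025)[:2] for p in h],np.float32)*1000
    print('red at z=.025',cv2.fitEllipse(W.reshape(-1,1,2)),'px',h.mean(0))
    return px
E
python3 - <<'E'
from chk import *
import pickle
from plant import imaging
go(.55,-.26,.2,9)
v=imaging.get_image('wrist'); p=red_chk(v); s=imaging.get_image('scene')['frame'][190:280,250:356,::-1]
w=v['frame'][max(p[1]-70,0):,max(p[0]-80,0):][:140,:165,::-1]
cv2.imwrite('pics/w6.png',np.clip(np.hstack([cv2.resize(w,(330,280)),cv2.resize(s,(330,280))])*1.5,0,255).astype(np.uint8))
E
```

```text
clk 17.62 pos [ 0.5363 -0.0299  0.1396] yaw 11.8 tilt 2.28 tool shift [-0.0317  0.2265 -0.0671] turn 0.049 F [0.2 0.1 0.5] w 0.999
red at z=.025 ((545.1878662109375, -26.05189323425293), (31.907888412475586, 32.07798767089844), 93.63154602050781) px [319.1        182.86666667]
```

View pics/w6.png

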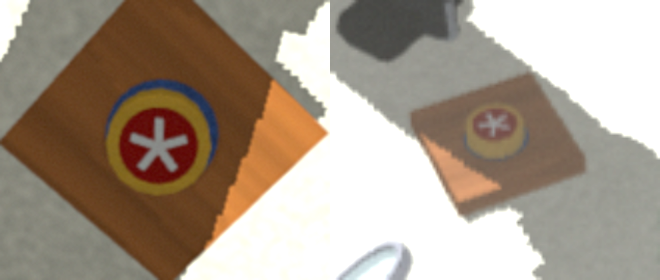

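Emit:
{"api": "play_rows", "payload": {
  "series": [
    [-0.002,0.015,-0.01,0.007,0],
    [-0.003,0.025,-0.01,0.007,0],
    [-0.004,0.03,-0.006,0.007,0],
    [-0.004,0.03,0,0.007,0],
    [-0.004,0.03,0,0.007,0],
    [-0.003,0.025,0,0.007,0],
    [-0.002,0.015,0,0.007,0],
    [-0.001,0.008,0,0,0],
    [0,0.003,0,0,0],
    [0,0,0,0,0]
  ]
}}

```text
clock: 18.55
eef_pos: [0.5433, -0.2175, 0.1472]
orientation: [-3.093, -0.248, -0.013]
contact_force: [-0.1, -0.0, 0.2]
width: 0.998
```

Run:
```python
from h import *
import pickle
from plant import imaging
go(.572,-.264,.068,9)
d={n:imaging.get_image(n) for n in('scene','top','wrist')}
pickle.dump(d,open('v4.pkl','wb')); v=d['wrist']
print([proj(v,np.array(p)).round(0) for p in((.5725,-.264,.082),(.6225,-.2565,.131),(.548,-.268,.057))])
cv2.imwrite('pics/w7.png',np.clip(v['frame'][:,:,::-1]*1.5,0,255).astype(np.uint8))
```

```text
clk 18.55 pos [ 0.5433 -0.2175  0.1472] yaw 9.15 tilt 2.25 tool shift [0.0201 0.0535 0.0774] turn 0.0026 F [-0.1 -0.   0.2] w 0.998
[array([398., 185.]), array([429., 112.]), array([389., 207.])]
```

View pics/w7.png

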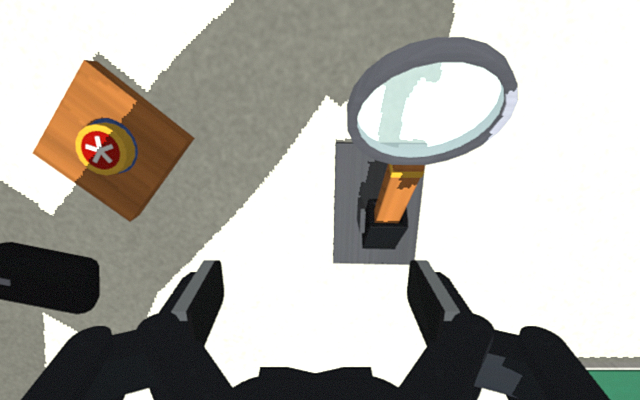

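Run:
```python
from h import *
import pickle
d=pickle.load(open('v4.pkl','rb')); T,W,S=d['top'],d['wrist'],d['scene']
h0=lambda u,v:(425+(u-545)/3.404,130+v/3.404);P=lambda u,v:(185+(u-407)/2.807,255+v/2.807)
print('lens TW',tri(T,h0(693,144),W,(432,101)),'SW',tri(S,P(616,80),W,(432,101)))
print('handle top-face at mouth TW',tri(T,h0(684,306),W,(388.5,222)))
print('ferrule near edge mid TW',tri(T,h0(690,221),W,(405,177)), 'SW',tri(S,P(573,91),W,(405,177)))
H=[(335,262),(413,264)]; A=[onz(W,p,.006) for p in H]; print(A,np.degrees(np.arctan2(*(A[0]-A[1])[:2])))
```

```text
lens TW (array([ 0.62802706, -0.26851753,  0.09129453]), np.float64(0.00021957697061987907)) SW (array([ 0.62693779, -0.25638502,  0.13241135]), np.float64(0.0017569401344325725))
handle top-face at mouth TW (array([ 0.53742947, -0.26950404,  0.0609021 ]), np.float64(8.244960723490976e-05))
ferrule near edge mid TW (array([ 0.58237562, -0.26319071,  0.09809895]), np.float64(0.0015499251030367679)) SW (array([ 0.58446256, -0.26146798,  0.09678058]), np.float64(0.005106979860373694))
[array([ 0.46515451, -0.24250314,  0.006     ]), array([ 0.47688461, -0.31800274,  0.006     ])] -8.831235503682345
```

Emit:
{"api": "play_rows", "payload": {
  "series": [
    [0.006,0.012,0.0,0,0],
    [0.008,0.018,0.0,0,0],
    [0.005,0.011,0,0,0],
    [0.001,0.005,0,0,0],
    [0,0.002,0,0,0],
    [0,0,0,0,0],
    [0,0,0,0,0],
    [0,0,0.01,0,0],
    [0,0,0.01,0,0],
    [0,0,0,0,0]
  ]
}}

```text
clock: 19.53
eef_pos: [0.5721, -0.2534, 0.1252]
orientation: [-3.09, -0.264, -0.014]
contact_force: [-0.2, -0.5, -1.1]
width: 0.996
```

```bash
python3 -c "
from h import *
go(.572,-.2645,.066,9)"
```

```text
clk 19.53 pos [ 0.5721 -0.2534  0.1252] yaw 9.75 tilt 2.35 tool shift [-0.0027  0.0132  0.0587] turn 0.0131 F [-0.2 -0.5 -1.1] w 0.996
```

Emit:
{"api": "play_rows", "payload": {
  "series": [
    [-0.001,0.005,0,0.006,0],
    [-0.001,0.005,0.0,0.006,0],
    [0,0.002,0.006,0,0],
    [0,0.0,0.01,0,0],
    [0,0,0.012,0,0],
    [0,0,0.01,0,0],
    [0,0,0.006,0,0],
    [0,0,0.003,0,0],
    [0,0,0,0,0],
    [0,0,0,0,0]
  ]
}}

```text
clock: 20.37
eef_pos: [0.5701, -0.2634, 0.069]
orientation: [-3.088, -0.243, -0.006]
contact_force: [0.1, -0.6, -0.3]
width: 0.995
```

```bash
python3 -c "
from h import *
go(.572,-.2645,.066,9)"
```

```text
clk 20.37 pos [ 0.5701 -0.2634  0.069 ] yaw 8.98 tilt 2.51 tool shift [0.0017 0.0016 0.0029] turn -0.0003 F [ 0.1 -0.6 -0.3] w 0.995
```

Good. Nudge and close gently, then check the force.

Emit:
{"api": "play_rows", "payload": {
  "series": [
    [0.001,0.001,0.002,0,0.3],
    [0,0,0,0,0.5],
    [0,0,0,0,0.6],
    [0,0,0,0,0.7],
    [0,0,0,0,1],
    [0,0,0,0,1],
    [0,0,0,0,1],
    [0,0,0,0,1],
    [0,0,0,0,1],
    [0,0,0,0,1]
  ],
  "grip_force": 40
}}

```text
clock: 21.2
eef_pos: [0.5727, -0.265, 0.069]
orientation: [-3.091, -0.243, -0.011]
contact_force: [0.1, -0.3, -0.6]
width: 0.206
```

```bash
python3 -c "
from h import *
from plant import manip
go(.572,-.2645,.066,9);print(manip.get_obs()['torque'])"
```

```text
clk 21.2 pos [ 0.5727 -0.265   0.069 ] yaw 8.99 tilt 2.38 tool shift [-0.0006 -0.0004  0.003 ] turn -0.0001 F [ 0.1 -0.3 -0.6] w 0.206
[-0.04854276 -0.03989633 -0.04844083]
```

```bash
python3 -c "
from h import *
a=.06*.7071
go(.5727+a*.9877,-.265+a*.1564,.069+a,9)"
```

```text
clk 21.2 pos [ 0.5727 -0.265   0.069 ] yaw 8.99 tilt 2.38 tool shift [ 0.0429 -0.0016 -0.042 ] turn -0.0001 F [ 0.1 -0.3 -0.6] w 0.206
```

Emit:
{"api": "play_rows", "payload": {
  "series": [
    [0.003,0,-0.003,0,1],
    [0.004,0,-0.004,0,1],
    [0.005,0,-0.005,0,1],
    [0.005,0,-0.005,0,1],
    [0.005,0,-0.005,0,1],
    [0.005,0,-0.005,0,1],
    [0.005,0,-0.005,0,1],
    [0.003,0,-0.003,0,1],
    [0.002,0,-0.002,0,1],
    [0,0,0,0,1]
  ]
}}

```text
clock: 22.03
eef_pos: [0.6135, -0.2595, 0.11]
orientation: [-3.09, -0.245, -0.011]
contact_force: [0.6, -0.3, -1.5]
width: 0.203
```

```bash
python3 -c "
from h import *
a=.06*.7071
go(.5727+a*.9877,-.265+a*.1564,.069+a,9)"
```

```text
clk 22.03 pos [ 0.6135 -0.2595  0.11  ] yaw 9.04 tilt 2.42 tool shift [ 0.0013 -0.001  -0.0013] turn 0.0007 F [ 0.6 -0.3 -1.5] w 0.203
```

Emit:
{"api": "play_rows", "payload": {
  "series": [
    [0,0,-0.007,0,1],
    [0,0,-0.009,0,1],
    [0,0,-0.007,0,1],
    [0,0,-0.003,0,1],
    [-0.006,0,0,0,1],
    [-0.008,0,0,0,1],
    [-0.007,0,0,0,1],
    [-0.003,0,0,0,1],
    [0,0,0,0,1],
    [0,0,0,0,1]
  ],
  "grip_force": 30
}}

```text
clock: 22.87
eef_pos: [0.5851, -0.265, 0.1381]
orientation: [-3.09, -0.243, -0.008]
contact_force: [0.4, 0.3, -1.1]
width: 0.203
```

```bash
python3 -c "
from h import *
go(.585,-.264,.105,9)"
```

```text
clk 22.87 pos [ 0.5851 -0.265   0.1381] yaw 8.97 tilt 2.44 tool shift [-0.0002  0.0003  0.0331] turn -0.0005 F [ 0.4  0.3 -1.1] w 0.203
```

Emit:
{"api": "play_rows", "payload": {
  "series": [
    [0,0,0.005,0,1],
    [0,0,0.006,0,1],
    [0,0,0.006,0,1],
    [0,0,0.006,0,1],
    [0,0,0.005,0,1],
    [0,0,0.004,0,1],
    [0,0,0.004,0,1],
    [0,0,0.003,0,1],
    [0,0,0.002,0,1],
    [0,0,0,0,1]
  ],
  "grip_force": 20
}}

```text
clock: 23.7
eef_pos: [0.5865, -0.2641, 0.0968]
orientation: [-3.092, -0.244, -0.006]
contact_force: [-2.6, -0.2, 0.2]
width: 0.202
```

```bash
python3 -c "
from h import *
go(.585,-.264,.065,9)"
```

```text
clk 23.7 pos [ 0.5865 -0.2641  0.0968] yaw 9.03 tilt 2.32 tool shift [-0.0016  0.0009  0.0317] turn 0.0006 F [-2.6 -0.2  0.2] w 0.202
```

Emit:
{"api": "play_rows", "payload": {
  "series": [
    [0,0,0.003,0,1],
    [0,0,0.003,0,1],
    [0,0,0.003,0,1],
    [0,0,0.003,0,1],
    [0,0,0.003,0,1],
    [0,0,0.003,0,1],
    [0,0,0.003,0,1],
    [0,0,0.002,0,1],
    [0,0,0.001,0,1],
    [0,0,0,0,1]
  ]
}}

```text
clock: 24.53
eef_pos: [0.5938, -0.264, 0.0825]
orientation: [-3.096, -0.244, -0.028]
contact_force: [-2.8, 0.3, 1.7]
width: 0.201
```

Run:
```python
from h import *
import pickle
from plant import imaging
go(.585,-.264,.062,9)
d={n:imaging.get_image(n) for n in('scene','top','wrist')}
pickle.dump(d,open('v5.pkl','wb')); v=d['wrist']
w=v['frame'][:,180:580,::-1];s=cv2.resize(d['scene']['frame'][220:345,175:300,::-1],(400,400),interpolation=2)
cv2.imwrite('pics/w8.png',np.clip(np.hstack([w,s])*1.2,0,255).astype(np.uint8))
```

```text
clk 24.53 pos [ 0.5938 -0.264   0.0825] yaw 8.98 tilt 2.32 tool shift [-0.0091 -0.0007  0.0203] turn -0.0004 F [-2.8  0.3  1.7] w 0.201
```

View pics/w8.png

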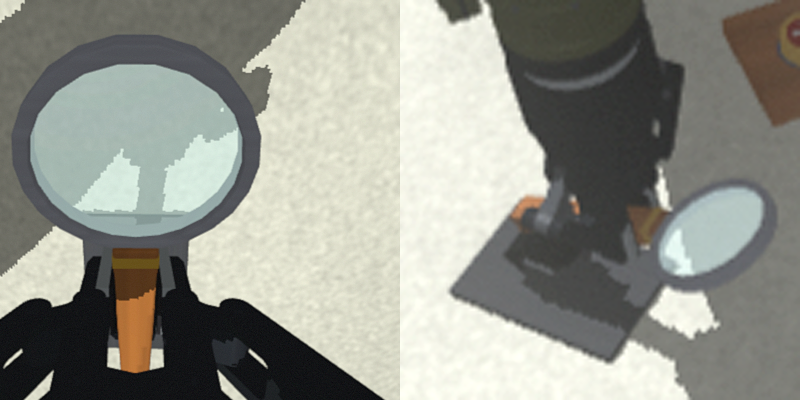

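```bash
cat > lens.py <<'E'
from h import *
from plant import manip
def lens_at(v,c,wpx,S=None,sc=None):
    K=v['intrinsics']; Z=K[0,0]*.076/wpx
    Xc=Z*np.linalg.solve(K,[c[0],c[1],1.]); X=v['R'].T@(Xc-v['t'])
    o=manip.get_obs(); R=Rn.from_rotvec(o['orientation']).as_matrix()
    print('lens by size',X.round(4),'in tool',(R.T@(X-o['eef_pos'])).round(4))
    if S is not None:
        X2,e=tri(v,c,S,sc); print('lens by tri',X2.round(4),e.round(4),'in tool',(R.T@(X2-o['eef_pos'])).round(4))
E
python3 - <<'E'
from lens import *; import pickle
d=pickle.load(open('v5.pkl','rb'))
lens_at(d['wrist'],(316,142),248,d['scene'],(273.4,293.4))
# automatic outline from wrist: grey rim
g=cv2.cvtColor(d['wrist']['frame'],cv2.COLOR_RGB2HSV); print([g[y,x].tolist() for x,y in((200,145),(316,42),(316,150),(250,60))])
E
```

```text
lens by size [ 0.6599 -0.2543  0.1268] in tool [ 0.0677 -0.0008 -0.0429]
lens by tri [ 0.6583 -0.2553  0.1253] 0.0034 in tool [ 0.0659  0.     -0.0414]
[[114, 17, 73], [108, 18, 70], [79, 26, 155], [120, 17, 75]]
```

Emit:
{"api": "play_rows", "payload": {
  "series": [
    [-0.001,0,0.003,0,1],
    [-0.001,0,0.003,0,1],
    [-0.001,0,0.003,0,1],
    [-0.001,0,0.003,0,1],
    [-0.001,0,0.003,0,1],
    [-0.001,0,0.003,0,1],
    [-0.001,0,0.003,0,1],
    [-0.001,0,0.003,0,1],
    [0,0,0.001,0,1],
    [0,0,0,0,1]
  ]
}}

```text
clock: 25.52
eef_pos: [0.598, -0.2651, 0.0667]
orientation: [-3.101, -0.239, -0.073]
contact_force: [-2.3, 0.7, 3.6]
width: 0.204
```

```bash
cat >> lens.py <<'E'
def rim(v,hi=105):
    g=cv2.cvtColor(v['frame'],cv2.COLOR_RGB2HSV)
    # glass: pale greenish (hue 70-95)
    m=cv2.inRange(g,np.array([65,12,90]),np.array([100,90,255])); m=cv2.morphologyEx(m,cv2.MORPH_OPEN,np.ones((3,3)))
    c=max(cv2.findContours(m,0,1)[0],key=cv2.contourArea); return cv2.fitEllipse(cv2.convexHull(c)),cv2.boundingRect(c)
E
python3 - <<'E'
from lens import *; import pickle
from plant import imaging
go(.585,-.264,.062,9)
d0=pickle.load(open('v5.pkl','rb'));print('before',rim(d0['wrist']),rim(d0['scene']))
d={n:imaging.get_image(n) for n in('scene','wrist')}
pickle.dump(d,open('v6.pkl','wb'))
print('now',rim(d['wrist']),rim(d['scene']))
E
```

```text
clk 25.52 pos [ 0.598  -0.2651  0.0667] yaw 8.77 tilt 3.19 tool shift [-0.0129 -0.0029  0.0041] turn -0.0039 F [-2.3  0.7  3.6] w 0.204
before (((315.59521484375, 149.43817138671875), (173.71519470214844, 213.23118591308594), 90.15459442138672), (210, 64, 212, 173)) (((34.41191101074219, 356.6060791015625), (47.59196090698242, 81.0323715209961), 125.6297607421875), (0, 333, 73, 56))
now (((315.736572265625, 133.98040771484375), (180.7738037109375, 186.1339111328125), 89.28285217285156), (223, 45, 186, 180)) (((35.597503662109375, 360.1072998046875), (43.85978698730469, 81.54974365234375), 123.2590103149414), (0, 333, 72, 58))
```

Run:
```python
from lens import *; import pickle
d0=pickle.load(open('v5.pkl','rb'));d=pickle.load(open('v6.pkl','rb'))
lens_at(d['wrist'],(315.7,134),186.5*76/65)
# normal from circle pose: tilt between camera axis and lens
for v,e in((d['wrist'],(180.8,186.3)),):
    print('view dir elev', v['R'][2])
s=d['scene']; g=cv2.cvtColor(s['frame'],cv2.COLOR_RGB2HSV)
m=cv2.inRange(g,np.array([65,10,80]),np.array([100,90,255])); k=np.zeros_like(m); k[230:330,230:320]=m[230:330,230:320]
c=max(cv2.findContours(k,0,1)[0],key=cv2.contourArea); el=cv2.fitEllipse(cv2.convexHull(c)); print(el)
lens_at(d['wrist'],(315.7,134),218,s,el[0])
```

```text
lens by size [ 0.6637 -0.2549  0.0983] in tool [ 0.068  -0.0009 -0.0283]
view dir elev [-0.28181475 -0.01729132 -0.95931301]
((276.4410400390625, 303.8560485839844), (26.878841400146484, 37.04547882080078), 63.43479919433594)
lens by size [ 0.6637 -0.2549  0.0983] in tool [ 0.068  -0.0009 -0.0283]
lens by tri [ 0.6624 -0.2558  0.0977] 0.0031 in tool [ 0.0666 -0.0001 -0.0278]
```

Emit:
{"api": "play_rows", "payload": {
  "series": [
    [-0.001,0,0.003,0,1],
    [-0.001,0,0.003,0,1],
    [-0.001,0,0.003,0,1],
    [-0.001,0,0.003,0,1],
    [-0.001,0,0.003,0,1],
    [-0.001,0,0.002,0,1],
    [0,0,0,0,1],
    [0,0,0,0,1],
    [0,0,0,0,1],
    [0,0,0,0,1]
  ]
}}

```text
clock: 26.45
eef_pos: [0.6006, -0.2651, 0.0542]
orientation: [-3.103, -0.233, -0.103]
contact_force: [0.2, 1.5, 3.0]
width: 0.207
```

```bash
cat >> lens.py <<'E'
def level(v,D=.065):
    """pitch of the lens plane from circularity of the back-projected glass outline"""
    o=manip.get_obs(); R=Rn.from_rotvec(o['orientation']).as_matrix()
    el,bb=rim(v); C=-v['R'].T@v['t']
    pts=cv2.ellipse2Poly((0,0),(1000,1000),0,0,360,10)/1000.
    a=np.radians(el[2]); B=np.array([[np.cos(a),-np.sin(a)],[np.sin(a),np.cos(a)]])
    px=(pts*np.array(el[1])/2)@B.T+el[0]
    c0,d0=ray(v,el[0]); h=np.array([R[0,0],R[1,0],0]);h/=np.linalg.norm(h); s=np.cross([0,0,1],h)
    rs=[ray(v,p)[1] for p in px]; out=[]
    for th in range(-20,50,2):
        t=np.radians(th); u=h*np.cos(t)+np.array([0,0,1])*np.sin(t); n=np.cross(u,s); X0=c0+.1*d0
        q=[C+d*(n@(X0-C))/(n@d) for d in rs]; uv=np.array([[(x-X0)@u,(x-X0)@s] for x in q])
        out.append((th,round(np.ptp(uv[:,0])/np.ptp(uv[:,1]),3)))
    print([x for x in out if abs(x[1]-1)<.03]); return el
E
python3 - <<'E'
from lens import *; import pickle
from plant import imaging
go(.585,-.264,.062,9)
for f in('v5.pkl','v6.pkl'): level(pickle.load(open(f,'rb'))['wrist'])
v=imaging.get_image('wrist'); s=imaging.get_image('scene')
el=level(v); print(el); lens_at(v,el[0],max(el[1])*76/65)
pickle.dump({'wrist':v,'scene':s},open('v7.pkl','wb'))
E
```

```text
clk 26.45 pos [ 0.6006 -0.2651  0.0542] yaw 8.56 tilt 4.13 tool shift [-0.0147 -0.0036 -0.0088] turn -0.0077 F [0.2 1.5 3. ] w 0.207
[(24, np.float64(0.995)), (26, np.float64(1.023))]
[(-20, np.float64(0.985)), (-18, np.float64(0.977)), (4, np.float64(0.975)), (6, np.float64(0.982)), (8, np.float64(0.99)), (10, np.float64(1.0)), (12, np.float64(1.011)), (14, np.float64(1.024))]
[(-18, np.float64(1.025)), (-16, np.float64(1.017)), (-14, np.float64(1.01)), (-12, np.float64(1.005)), (-10, np.float64(1.001)), (-8, np.float64(0.999)), (-6, np.float64(0.998)), (-4, np.float64(0.999)), (-2, np.float64(1.0)), (0, np.float64(1.004)), (2, np.float64(1.007)), (4, np.float64(1.013)), (6, np.float64(1.019)), (8, np.float64(1.027))]
((315.8428039550781, 132.9564208984375), (167.62677001953125, 170.03939819335938), 1.187326431274414)
lens by size [ 0.6652 -0.2549  0.0759] in tool [ 0.0667 -0.0008 -0.0171]
```

Emit:
{"api": "play_rows", "payload": {
  "series": [
    [-0.001,0,0.003,0,1],
    [-0.001,0,0.003,0,1],
    [-0.001,0,0.002,0,1],
    [0,0,0.0,0,1],
    [0,0,0,0,1],
    [0,0,0,0,1],
    [0,0,-0.002,0,1],
    [0,0,-0.004,0,1],
    [0,0,-0.006,0,1],
    [0,0,-0.008,0,1]
  ]
}}

```text
clock: 27.38
eef_pos: [0.5947, -0.2652, 0.0622]
orientation: [-3.101, -0.234, -0.098]
contact_force: [0.0, 0.1, -1.1]
width: 0.205
```

Emit:
{"api": "play_rows", "payload": {
  "series": [
    [0,0,-0.015,0,1],
    [0,0,-0.018,0,1],
    [0,0,-0.018,0,1],
    [0,0,-0.015,0,1],
    [0,0,-0.008,0,1],
    [0,0,-0.004,0,1],
    [0,0,0,0,1],
    [0,0,0,0,1],
    [0,0,0,0,1],
    [0,0,0,0,1]
  ],
  "grip_force": 60
}}

```text
clock: 28.22
eef_pos: [0.5846, -0.2686, 0.1406]
orientation: [-3.1, -0.232, -0.083]
contact_force: [0.3, -0.9, -2.4]
width: 0.195
```

Run:
```python
from lens import *; import pickle
from plant import imaging
go(.545,-.026,.15,9)
R=Rn.from_rotvec(manip.get_obs()['orientation']).as_matrix(); print(R.round(3))
v=imaging.get_image('wrist'); s=imaging.get_image('scene'); t=imaging.get_image('top')
el=level(v); print(el); lens_at(v,el[0],max(el[1])*76/65)
pickle.dump({'wrist':v,'scene':s,'top':t},open('v8.pkl','wb'))
w=v['frame'][:,180:580,::-1];q=cv2.resize(s['frame'][170:330,200:360,::-1],(400,400),interpolation=2)
cv2.imwrite('pics/w9.png',np.clip(np.hstack([w,q])*1.2,0,255).astype(np.uint8))
```

```text
clk 28.22 pos [ 0.5846 -0.2686  0.1406] yaw 8.51 tilt 3.56 tool shift [-0.0027 -0.2459 -0.0026] turn -0.0085 F [ 0.3 -0.9 -2.4] w 0.195
[[ 0.987  0.15   0.051]
 [ 0.148 -0.988  0.036]
 [ 0.055 -0.028 -0.998]]
[(-18, np.float64(1.024)), (-16, np.float64(1.016)), (-14, np.float64(1.01)), (-12, np.float64(1.006)), (-10, np.float64(1.003)), (-8, np.float64(1.001)), (-6, np.float64(1.001)), (-4, np.float64(1.002)), (-2, np.float64(1.004)), (0, np.float64(1.008)), (2, np.float64(1.013)), (4, np.float64(1.019)), (6, np.float64(1.027))]
((315.4823913574219, 134.50997924804688), (160.1787109375, 162.8417205810547), 0.4812307357788086)
lens by size [ 0.6483 -0.2584  0.1561] in tool [ 0.0653 -0.0009 -0.0118]
```

Emit:
{"api": "play_rows", "payload": {
  "series": [
    [-0.003,-0.01,0,0,1],
    [-0.005,-0.02,0,0,1],
    [-0.008,-0.028,0,0,1],
    [-0.009,-0.032,0,0,1],
    [-0.009,-0.032,0,0,1],
    [-0.009,-0.032,0,0,1],
    [-0.008,-0.028,0,0,1],
    [-0.006,-0.02,0,0,1],
    [-0.003,-0.01,0,0,1],
    [0,0,0,0,1]
  ]
}}

```text
clock: 29.2
eef_pos: [0.485, -0.0558, 0.1391]
orientation: [-3.096, -0.228, -0.075]
contact_force: [0.3, -0.7, -1.2]
width: 0.202
```

Emit:
{"api": "play_rows", "payload": {
  "series": [
    [0,0,0,0,1],
    [0,0,0,0,1],
    [0,0,0,0,1],
    [0,0,0,0,1],
    [0,0,0,0,1],
    [0,0,0,0,1],
    [0,0,0,0,1],
    [0,0,0,0,1],
    [0,0,0,0,1],
    [0,0,0,0,1]
  ]
}}

```text
clock: 30.03
eef_pos: [0.4873, -0.06, 0.1394]
orientation: [-3.099, -0.222, -0.077]
contact_force: [0.4, -0.1, -2.3]
width: 0.197
```

Run:
```python
from lens import *; import pickle
from plant import imaging
go(.4815,-.0362,.0895,8.5)
v=imaging.get_image('wrist'); s=imaging.get_image('scene'); t=imaging.get_image('top')
el=level(v); print(el); lens_at(v,el[0],max(el[1])*76/65)
pickle.dump({'wrist':v,'scene':s,'top':t},open('v9.pkl','wb'))
X=np.array([.545,-.026,.14]);p=proj(s,X).astype(int);q=proj(t,X).astype(int);print(p,q)
cs=s['frame'][p[1]-50:p[1]+50,p[0]-50:p[0]+50,::-1];ct=t['frame'][q[1]-50:q[1]+50,q[0]-50:q[0]+50,::-1]
cv2.imwrite('pics/w10.png',np.clip(np.hstack([cv2.resize(c,(400,400),interpolation=2) for c in(cs,ct)])*1.5,0,255).astype(np.uint8))
```

```text
clk 30.03 pos [ 0.4873 -0.06    0.1394] yaw 8.14 tilt 3.44 tool shift [-0.0049 -0.0229  0.0505] turn -0.0063 F [ 0.4 -0.1 -2.3] w 0.197
[(-18, np.float64(1.023)), (-16, np.float64(1.016)), (-14, np.float64(1.01)), (-12, np.float64(1.005)), (-10, np.float64(1.003)), (-8, np.float64(1.001)), (-6, np.float64(1.001)), (-4, np.float64(1.002)), (-2, np.float64(1.005)), (0, np.float64(1.008)), (2, np.float64(1.014)), (4, np.float64(1.021)), (6, np.float64(1.027))]
((315.5012512207031, 134.4630584716797), (160.38478088378906, 163.05650329589844), 179.9059295654297)
lens by size [ 0.5512 -0.0503  0.1548] in tool [ 0.0654 -0.0008 -0.012 ]
[299 191] [344 210]
```

Emit:
{"api": "play_rows", "payload": {
  "series": [
    [-0.001,-0.006,0.004,0,1],
    [-0.002,-0.008,0.008,0,1],
    [-0.001,-0.005,0.01,0,1],
    [0,-0.001,0.01,0,1],
    [0,0,0.007,0,1],
    [0,0,0.003,0,1],
    [0,0,0.001,0,1],
    [0,0,0,0,1],
    [0,0,0,0,1],
    [0,0,0,0,1]
  ]
}}

```text
clock: 31.02
eef_pos: [0.4802, -0.0357, 0.0903]
orientation: [-3.098, -0.224, -0.071]
contact_force: [-0.3, -0.4, -1.5]
width: 0.199
```

Run:
```python
from lens import *; import pickle
from plant import imaging
go(.4815,-.0362,.0895,8.5)
v=imaging.get_image('wrist'); s=imaging.get_image('scene'); t=imaging.get_image('top')
el=level(v); print(el); lens_at(v,el[0],max(el[1])*76/65)
pickle.dump({'wrist':v,'scene':s,'top':t},open('v9.pkl','wb'))
X=np.array([.5452,-.026,.105]);p=proj(s,X).astype(int);q=proj(t,X).astype(int);print(p,q)
cs=s['frame'][p[1]-50:p[1]+50,p[0]-50:p[0]+50,::-1];ct=t['frame'][q[1]-50:q[1]+50,q[0]-50:q[0]+50,::-1]
cv2.imwrite('pics/w10.png',np.clip(np.hstack([cv2.resize(c,(400,400),interpolation=2) for c in(cs,ct)])*1.5,0,255).astype(np.uint8))
```

```text
clk 31.02 pos [ 0.4802 -0.0357  0.0903] yaw 8.22 tilt 3.31 tool shift [0.0011 0.0007 0.0009] turn -0.0048 F [-0.3 -0.4 -1.5] w 0.199
[(-18, np.float64(1.022)), (-16, np.float64(1.015)), (-14, np.float64(1.01)), (-12, np.float64(1.006)), (-10, np.float64(1.003)), (-8, np.float64(1.001)), (-6, np.float64(1.001)), (-4, np.float64(1.003)), (-2, np.float64(1.005)), (0, np.float64(1.009)), (2, np.float64(1.015)), (4, np.float64(1.022)), (6, np.float64(1.028))]
((315.5186767578125, 134.46224975585938), (160.3313446044922, 163.06959533691406), 179.8717041015625)
lens by size [ 0.5442 -0.0259  0.1055] in tool [ 0.0651 -0.001  -0.0116]
[300 203] [343 211]
```

View pics/w10.png

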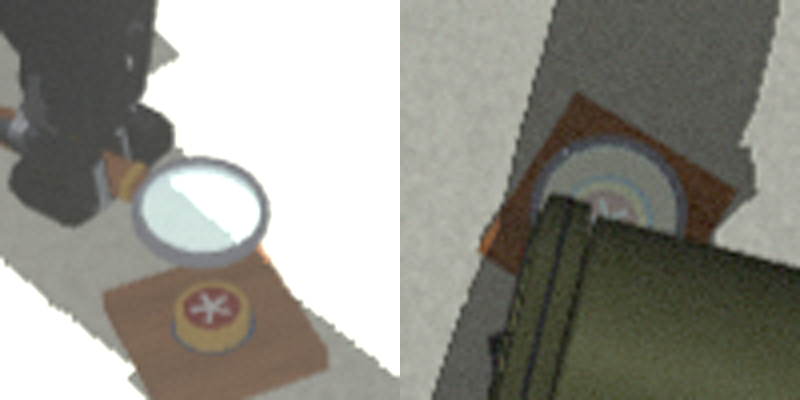

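Run:
```python
from lens import *; import pickle
d=pickle.load(open('v9.pkl','rb')); s=d['scene']
g=cv2.cvtColor(s['frame'],cv2.COLOR_RGB2HSV); x0,y0=278,188
sub=g[y0:y0+42,x0:x0+46]; m=((sub[...,2]>120)&(sub[...,1]<60)&(sub[...,0]>60)).astype(np.uint8)
m=cv2.morphologyEx(m,cv2.MORPH_OPEN,np.ones((3,3)))
c=max(cv2.findContours(m,0,1)[0],key=cv2.contourArea); el=cv2.fitEllipse(cv2.convexHull(c)+np.array([x0,y0])); print('meas',np.round(np.r_[el[0],el[1],el[2],el[1][0]/el[1][1]],2))
C=np.array([.5446,-.026,.1055]); w=np.radians(8.2); h=np.array([np.cos(w),np.sin(w),0]); k=np.array([-h[1],h[0],0]); z=np.array([0,0,1.])
for th in(-10,-5,0,5,10):
  for ro in(-3,0,3):
    t,r=np.radians([th,ro]); u=h*np.cos(t)+z*np.sin(t); q=k*np.cos(r)+z*np.sin(r)
    P=np.array([proj(s,C+.0325*(u*np.cos(a)+q*np.sin(a))) for a in np.arange(0,6.28,.2)],np.float32)
    e=cv2.fitEllipse(P.reshape(-1,1,2)); print(th,ro,np.round(np.r_[e[0],e[1],e[2],e[1][0]/e[1][1]],2))
```

```text
meas [299.86 204.67  21.4   29.2   94.18   0.73]
-10 -3 [300.06 203.83  20.89  29.84  99.52   0.7 ]
-10 0 [300.07 203.83  21.94  29.75  98.48   0.74]
-10 3 [300.08 203.83  22.94  29.65  97.43   0.77]
-5 -3 [300.09 203.83  20.17  29.81  93.53   0.68]
-5 0 [300.1  203.84  21.2   29.75  91.9    0.71]
-5 3 [300.11 203.84  22.18  29.7   90.12   0.75]
0 -3 [300.11 203.83  19.31  29.76  87.85   0.65]
0 0 [300.12 203.84  20.3   29.76  85.81   0.68]
0 3 [300.13 203.84  21.25  29.76  83.61   0.71]
5 -3 [300.13 203.83  18.3   29.69  82.47   0.62]
5 0 [300.14 203.83  19.25  29.76  80.22   0.65]
5 3 [300.15 203.83  20.15  29.82  77.81   0.68]
10 -3 [300.15 203.82  17.15  29.63  77.42   0.58]
10 0 [300.16 203.83  18.05  29.76  75.07   0.61]
10 3 [300.17 203.83  18.9   29.89  72.61   0.63]
```

Run:
```python
from lens import *; import pickle
d=pickle.load(open('v9.pkl','rb')); s=d['scene']
f=s['frame'].astype(int); x0,y0=205,150
sub=f[y0:y0+60,x0:x0+85]; m=((sub[...,0]>1.45*sub[...,2])&(sub[...,0]>1.15*sub[...,1])&(sub[...,0]>40)).astype(np.uint8)
n,l,st,c=cv2.connectedComponentsWithStats(m)
for i in range(1,n):
    if st[i,4]>5:
        q=np.argwhere(l==i)[:,::-1]+[x0,y0]
        cols={int(a):(int(q[q[:,0]==a][:,1].min()),int(q[q[:,0]==a][:,1].max())) for a in np.unique(q[:,0])}
        print(st[i,4],c[i]+[x0,y0],cols)
C=np.array([.5446,-.026,.1055]); w=np.radians(8.2); h=np.array([np.cos(w),np.sin(w),0]);k=np.array([-h[1],h[0],0]); z=np.array([0,0,1.])
for th in(-10,-5,0,5):
    t=np.radians(th);u=h*np.cos(t)+z*np.sin(t); n_=-h*np.sin(t)+z*np.cos(t)
    print(th,'axis butt',proj(s,C-.156*u).round(1),'s=110',proj(s,C-.046*u).round(1),'butt top/bot of silhouette at s=8:',[proj(s,C-.148*u+a*.009*k+b*.007*n_).round(1) for a in(1,-1) for b in(1,-1)])
```

```text
94 [244.08510638 181.5106383 ] {238: (180, 183), 239: (179, 183), 240: (178, 184), 241: (177, 184), 242: (177, 185), 243: (177, 185), 244: (177, 185), 245: (178, 186), 246: (178, 186), 247: (179, 187), 248: (179, 187), 249: (180, 188), 250: (180, 181), 251: (180, 181), 252: (181, 181)}
56 [280.26785714 196.17857143] {276: (191, 191), 277: (192, 196), 278: (192, 200), 279: (192, 201), 280: (193, 199), 281: (194, 200), 282: (194, 201), 283: (194, 199), 284: (195, 197), 285: (195, 197)}
-10 axis butt [239.5 175.1] s=110 [281.9 195. ] butt top/bot of silhouette at s=8: [array([244.7, 172. ]), array([244.6, 176.4]), array([240.3, 176.7]), array([240.2, 181.1])]
-5 axis butt [239.6 179.5] s=110 [281.8 196.3] butt top/bot of silhouette at s=8: [array([244.6, 176.1]), array([245. , 180.6]), array([240.2, 180.7]), array([240.6, 185.3])]
0 axis butt [240.2 183.9] s=110 [281.9 197.6] butt top/bot of silhouette at s=8: [array([244.9, 180.2]), array([245.7, 184.8]), array([240.6, 184.9]), array([241.4, 189.5])]
5 axis butt [241.2 188.4] s=110 [282.1 199. ] butt top/bot of silhouette at s=8: [array([245.6, 184.5]), array([246.8, 189.2]), array([241.3, 189.2]), array([242.6, 193.9])]
```

Emit:
{"api": "play_rows", "payload": {
  "series": [
    [0,0,-0.006,0,1],
    [0,0.005,-0.01,0,1],
    [-0.002,0.016,-0.01,0,1],
    [-0.004,0.026,-0.006,0,1],
    [-0.004,0.032,0,0,1],
    [-0.004,0.034,0,0,1],
    [-0.004,0.034,0,0,1],
    [-0.004,0.03,0,0,1],
    [-0.003,0.02,0,0,1],
    [-0.002,0.01,0,0,1]
  ]
}}

```text
clock: 32.0
eef_pos: [0.4866, -0.2579, 0.1296]
orientation: [-3.106, -0.235, -0.094]
contact_force: [0.2, -0.7, -2.0]
width: 0.197
```

Emit:
{"api": "play_rows", "payload": {
  "series": [
    [0,0,0,0,1],
    [0,0,0,0,1],
    [0,0,0,0,1],
    [0,0,0,0,1],
    [0,0,0,0,1],
    [0,0,0,0,1],
    [0,0,0,0,1],
    [0,0,0,0,1],
    [0,0,0,0,1],
    [0,0,0,0,1]
  ]
}}

```text
clock: 32.83
eef_pos: [0.4872, -0.2544, 0.1318]
orientation: [-3.105, -0.24, -0.096]
contact_force: [0.3, 0.9, -1.9]
width: 0.2
```

```bash
python3 -c "
from h import *
go(.4855,-.278,.065,8.5)"
```

```text
clk 32.83 pos [ 0.4872 -0.2544  0.1318] yaw 8.81 tilt 3.85 tool shift [-0.0095  0.0244  0.0658] turn 0.0054 F [ 0.3  0.9 -1.9] w 0.2
```

Emit:
{"api": "play_rows", "payload": {
  "series": [
    [-0.002,0.008,0,0,1],
    [-0.003,0.008,0.004,0,1],
    [-0.002,0.004,0.008,0,1],
    [-0.001,0.001,0.01,0,1],
    [0,0,0.01,0,1],
    [0,0,0.008,0,1],
    [0,0,0.004,0,1],
    [0,0,0.001,0,1],
    [0,0,0,0,1],
    [0,0,0,0,1]
  ]
}}

```text
clock: 33.67
eef_pos: [0.4833, -0.277, 0.0781]
orientation: [-3.102, -0.238, -0.09]
contact_force: [0.4, 0.5, -1.8]
width: 0.195
```

Run:
```python
from lens import *; from plant import imaging
go(.4855,-.278,.055,8.5)
print(Rn.from_rotvec(manip.get_obs()['orientation']).as_matrix()[2].round(3))
v=imaging.get_image('wrist'); el,_=rim(v); print(el); lens_at(v,el[0],max(el[1])*76/65)
```

```text
clk 33.67 pos [ 0.4833 -0.277   0.0781] yaw 8.73 tilt 3.73 tool shift [0.0006 0.0019 0.0232] turn 0.0039 F [ 0.4  0.5 -1.8] w 0.195
[ 0.06  -0.025 -0.998]
((315.5111389160156, 134.4668731689453), (160.25137329101562, 163.05032348632812), 1.2767640352249146)
lens by size [ 0.547  -0.2666  0.0941] in tool [ 0.0653 -0.0009 -0.0118]
```

Emit:
{"api": "play_rows", "payload": {
  "series": [
    [0,0,0.004,0,1],
    [0,0,0.004,0,1],
    [0,0,0.004,0,1],
    [0,0,0.003,0,1],
    [0,0,0.003,0,1],
    [0,0,0.002,0,1],
    [0,0,0.0,0,1],
    [0,0,0,0,1],
    [0,0,0,0,1],
    [0,0,0,0,1]
  ],
  "grip_force": 20
}}

```text
clock: 34.55
eef_pos: [0.486, -0.2767, 0.0582]
orientation: [-3.104, -0.239, -0.095]
contact_force: [-0.3, 0.9, -1.2]
width: 0.2
```

Run:
```python
from lens import *; from plant import imaging
go(.4855,-.278,.055,8.5)
print(Rn.from_rotvec(manip.get_obs()['orientation']).as_matrix()[2].round(3))
v=imaging.get_image('wrist'); el,_=rim(v); print(el); lens_at(v,el[0],max(el[1])*76/65)
```

```text
clk 34.55 pos [ 0.486  -0.2767  0.0582] yaw 8.78 tilt 3.82 tool shift [-0.0009  0.0012  0.0031] turn 0.0049 F [-0.3  0.9 -1.2] w 0.2
[ 0.063 -0.022 -0.998]
((315.4918518066406, 134.4022979736328), (160.34576416015625, 163.01370239257812), 179.82470703125)
lens by size [ 0.5496 -0.2662  0.0742] in tool [ 0.0653 -0.001  -0.0119]
```

No contact yet; go on in small steps.

Emit:
{"api": "play_rows", "payload": {
  "series": [
    [0,0,0.002,0,1],
    [0,0,0.002,0,1],
    [0,0,0.002,0,1],
    [0,0,0.002,0,1],
    [0,0,0.002,0,1],
    [0,0,0.001,0,1],
    [0,0,0.0,0,1],
    [0,0,0,0,1],
    [0,0,0,0,1],
    [0,0,0,0,1]
  ]
}}

```text
clock: 35.43
eef_pos: [0.4904, -0.2791, 0.055]
orientation: [-3.109, -0.242, -0.107]
contact_force: [0.4, -0.4, -1.0]
width: 0.196
```

Run:
```python
from lens import *; from plant import imaging
go(.4855,-.278,.055,8.5)
print(Rn.from_rotvec(manip.get_obs()['orientation']).as_matrix()[2].round(3))
v=imaging.get_image('wrist'); el,_=rim(v); print(el); lens_at(v,el[0],max(el[1])*76/65)
```

```text
clk 35.43 pos [ 0.4904 -0.2791  0.055 ] yaw 8.86 tilt 4.11 tool shift [-0.0047 -0.0018 -0.0003] turn 0.0063 F [ 0.4 -0.4 -1. ] w 0.196
[ 0.07  -0.016 -0.997]
((315.5224304199219, 134.4305419921875), (160.6298370361328, 163.17495727539062), 178.63763427734375)
lens by size [ 0.5539 -0.2684  0.0717] in tool [ 0.0654 -0.0009 -0.012 ]
```

Emit:
{"api": "play_rows", "payload": {
  "series": [
    [-0.001,0,0.003,0,1],
    [-0.001,0,0.003,0,1],
    [-0.001,0,0.003,0,1],
    [-0.001,0,0.003,0,1],
    [-0.001,0,0.003,0,1],
    [-0.001,0,0.003,0,1],
    [-0.001,0,0.003,0,1],
    [0,0,0,0,1],
    [0,0,0,0,1],
    [0,0,0,0,1]
  ]
}}

```text
clock: 36.32
eef_pos: [0.4912, -0.2807, 0.0478]
orientation: [-3.108, -0.248, -0.125]
contact_force: [0.3, 0.8, -1.3]
width: 0.194
```

Run:
```python
from lens import *; from plant import imaging
go(.4855,-.278,.055,8.5)
print(Rn.from_rotvec(manip.get_obs()['orientation']).as_matrix()[2].round(3))
v=imaging.get_image('wrist'); el,_=rim(v); print(el); lens_at(v,el[0],max(el[1])*76/65)
```

```text
clk 36.32 pos [ 0.4912 -0.2807  0.0478] yaw 9.08 tilt 4.74 tool shift [-0.0046 -0.0037 -0.0076] turn 0.0102 F [ 0.3  0.8 -1.3] w 0.194
[ 0.081 -0.015 -0.997]
((314.2207946777344, 132.71319580078125), (172.2042236328125, 173.89767456054688), 178.32313537597656)
lens by size [ 0.5555 -0.2693  0.0731] in tool [ 0.0672 -0.0014 -0.02  ]
```

Emit:
{"api": "play_rows", "payload": {
  "series": [
    [0,0,-0.004,0,1],
    [0,0,-0.01,0,1],
    [0,0,-0.015,0,1],
    [0,0,-0.018,0,1],
    [0,0,-0.015,0,1],
    [0,0,-0.01,0,1],
    [0,-0.008,-0.004,0,1],
    [0,-0.016,0,0,1],
    [0.002,-0.026,0,0,1],
    [0.004,-0.03,0,0,1]
  ],
  "grip_force": 60
}}

```text
clock: 37.2
eef_pos: [0.4754, -0.2029, 0.1281]
orientation: [-3.107, -0.236, -0.116]
contact_force: [1.0, 0.9, -1.6]
width: 0.2
```

Emit:
{"api": "play_rows", "payload": {
  "series": [
    [0.004,-0.032,0,0,1],
    [0.004,-0.032,0,0,1],
    [0.003,-0.03,0,0,1],
    [0.002,-0.022,0,0,1],
    [0.001,-0.012,0,0,1],
    [0,-0.004,0,0,1],
    [0,0,0,0,1],
    [0,0,0,0,1],
    [0,0,0,0,1],
    [0,0,0,0,1]
  ]
}}

```text
clock: 38.03
eef_pos: [0.4627, -0.0576, 0.1285]
orientation: [-3.102, -0.24, -0.108]
contact_force: [-0.1, 0.7, -1.3]
width: 0.196
```

Run:
```python
from lens import *; from plant import imaging
go(.4815,-.0362,.085,8.5)
print(Rn.from_rotvec(manip.get_obs()['orientation']).as_matrix()[2].round(3))
v=imaging.get_image('wrist'); el,_=rim(v); print(el); lens_at(v,el[0],max(el[1])*76/65)
```

```text
clk 38.03 pos [ 0.4627 -0.0576  0.1285] yaw 8.81 tilt 4.27 tool shift [ 0.0187 -0.0172  0.0454] turn 0.0055 F [-0.1  0.7 -1.3] w 0.196
[ 0.071 -0.023 -0.997]
((314.20318603515625, 133.00289916992188), (171.89649963378906, 172.9513397216797), 175.19883728027344)
lens by size [ 0.5273 -0.0466  0.1525] in tool [ 0.067  -0.0015 -0.0193]
```

Emit:
{"api": "play_rows", "payload": {
  "series": [
    [0.004,-0.004,0.004,0,1],
    [0.005,-0.006,0.008,0,1],
    [0.005,-0.005,0.01,0,1],
    [0.001,-0.001,0.01,0,1],
    [0,0,0.007,0,1],
    [0,0,0.003,0,1],
    [0,0,0.001,0,1],
    [0,0,0,0,1],
    [0,0,0,0,1],
    [0,0,0,0,1]
  ]
}}

```text
clock: 38.92
eef_pos: [0.4789, -0.0376, 0.0803]
orientation: [-3.102, -0.235, -0.101]
contact_force: [0.5, 0.1, -1.8]
width: 0.199
```

```bash
cat > fin.py <<'E'
from lens import *; from plant import imaging
go(.4807,-.037,.081,8.5)
print(Rn.from_rotvec(manip.get_obs()['orientation']).as_matrix()[2].round(3))
v=imaging.get_image('wrist'); s=imaging.get_image('scene'); el=level(v); lens_at(v,el[0],max(el[1])*76/65)
g=cv2.cvtColor(s['frame'],cv2.COLOR_RGB2HSV); x0,y0=278,186
sub=g[y0:y0+44,x0:x0+46]; m=((sub[...,2]>120)&(sub[...,1]<60)&(sub[...,0]>60)).astype(np.uint8)
m=cv2.morphologyEx(m,cv2.MORPH_OPEN,np.ones((3,3)))
c=max(cv2.findContours(m,0,1)[0],key=cv2.contourArea); el=cv2.fitEllipse(cv2.convexHull(c)+np.array([x0,y0])); print('meas',np.round(np.r_[el[0],el[1],el[2],el[1][0]/el[1][1]],2))
f=s['frame'].astype(int); q=f[150:210,205:262]; m=((q[...,0]>1.45*q[...,2])&(q[...,0]>1.15*q[...,1])&(q[...,0]>40)).astype(np.uint8)
n,l,st,cc=cv2.connectedComponentsWithStats(m); i=1+np.argmax(st[1:,4]); a=np.argwhere(l==i)[:,::-1]+[205,150]
print('butt piece',{int(k):(int(a[a[:,0]==k][:,1].min()),int(a[a[:,0]==k][:,1].max())) for k in np.unique(a[:,0])})
from chk import red_chk
f=s['frame'][195:260,270:345].astype(float); mm=((f[...,0]>1.6*f[...,1])&(f[...,0]>1.6*f[...,2])).astype(np.uint8)
E
python3 fin.py
```

```text
clk 38.92 pos [ 0.4789 -0.0376  0.0803] yaw 8.62 tilt 4.07 tool shift [ 0.0019 -0.0003 -0.0006] turn 0.0021 F [ 0.5  0.1 -1.8] w 0.199
[ 0.067 -0.024 -0.997]
[(-20, np.float64(1.026)), (-18, np.float64(1.017)), (-16, np.float64(1.009)), (-14, np.float64(1.002)), (-12, np.float64(0.997)), (-10, np.float64(0.993)), (-8, np.float64(0.99)), (-6, np.float64(0.988)), (-4, np.float64(0.988)), (-2, np.float64(0.989)), (0, np.float64(0.992)), (2, np.float64(0.995)), (4, np.float64(1.001)), (6, np.float64(1.008)), (8, np.float64(1.016)), (10, np.float64(1.026))]
lens by size [ 0.5436 -0.0269  0.104 ] in tool [ 0.0668 -0.0015 -0.0189]
meas [299.08 204.76  19.74  29.41  84.08   0.67]
butt piece {238: (187, 190), 239: (186, 191), 240: (185, 191), 241: (184, 191), 242: (185, 192), 243: (185, 192), 244: (185, 192), 245: (186, 193), 246: (186, 193), 247: (186, 194), 248: (192, 193), 249: (193, 194), 250: (193, 194), 251: (194, 195), 252: (195, 195)}
```

Emit:
{"api": "play_rows", "payload": {
  "series": [
    [0.001,0,-0.0005,0,1],
    [0,0,0,0,1],
    [0,0,0,0,1],
    [0,0,0,0,1],
    [0,0,0,0,1],
    [0,0,0,0,1],
    [0,0,0,0,1],
    [0,0,0,0,1],
    [0,0,0,0,1],
    [0,0,0,0,1]
  ]
}}

```text
clock: 39.85
eef_pos: [0.4813, -0.0381, 0.0832]
orientation: [-3.103, -0.234, -0.107]
contact_force: [-0.1, -0.7, -1.5]
width: 0.199
```

```bash
python3 fin.py | grep -v '^\[('
python3 - <<'E'
from h import *; from plant import manip,imaging
s=imaging.get_image('scene'); f=s['frame'][215:250,280:325].astype(float); m=((f[...,0]>1.6*f[...,1])&(f[...,0]>1.5*f[...,2])&(f[...,0]>50)).astype(np.uint8)
c=max(cv2.findContours(m,0,1)[0],key=cv2.contourArea); e=cv2.fitEllipse(cv2.convexHull(c)+np.array([280,215])); print('medal red scene',e,onz(s,e[0],.025).round(4))
print(np.abs(manip.get_obs()['joint_velocities']).max())
E
```

```text
clk 39.85 pos [ 0.4813 -0.0381  0.0832] yaw 8.59 tilt 4.26 tool shift [-0.0006 -0.0011  0.0021] turn 0.0015 F [-0.1 -0.7 -1.5] w 0.199
[ 0.071 -0.022 -0.997]
lens by size [ 0.5458 -0.0274  0.1071] in tool [ 0.067  -0.0014 -0.0192]
meas [299.67 204.26  19.79  29.75  83.86   0.67]
butt piece {238: (187, 188), 239: (186, 191), 240: (186, 191), 241: (185, 191), 242: (184, 192), 243: (184, 191), 244: (185, 192), 245: (185, 192), 246: (185, 193), 247: (186, 193), 248: (191, 193), 249: (192, 194), 250: (193, 194), 251: (194, 194), 252: (194, 195), 253: (195, 195)}Traceback (most recent call last):
  File "<stdin>", line 3, in <module>
ValueError: max() iterable argument is empty
```

```bash
python3 -c "
from plant import manip
import numpy as np
o=manip.get_obs(); print(np.abs(o['joint_velocities']).max(),o['clock']); print(manip.hand_in())"
```

```text
0.00209614830366899 40.0
the job is handed in; nothing more can be done
None
```

The job is done and handed in at 40.0 s. The medallion is released in the tray pocket with its red face up. The arm is still holding the magnifier, level and still, above it.

**Medallion:** At first it came down tilted, with one edge caught on the pocket's rim. Pressing on it from above did not help. I pushed it in from the side with the shut fingers. A wrist-camera check then showed the red face as a circle (31.9 × 32.1 mm at seated height), with its centre at about (0.545, −0.026). That is about 2 mm off the pocket's centre.

**Magnifier:** I drew it out of the holder and levelled it by turning it in the fingers against the edge of the holder's socket. It ended up about 5° lens-down, so I made a second small correction there.

**Last checks:**
- **Lens position:** its centre is at (0.546, −0.027, 0.107), about 82 mm above the medallion's face and 1–2 mm off its centre.
- **Lens tilt:** the lens outline puts it at about +1.5°. The ends of the handle give readings between +1.5° and +4.5°, so these disagree slightly; I take it to be about 2°.
- **Holding:** the arm is still, and the force at the wrist is only the magnifier's weight.

**Check that failed:** the final look at the medallion in the scene camera found no red pixels. The seating therefore rests on the wrist-camera check and on later scene and top pictures taken with the lens above it. The mug, plant and mouse were never approached, but I did not re-measure them.

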